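Load the oven carriage with its brake on

ROBOT

A 6-joint arm with a two-finger parallel gripper is mounted at the origin on the work surface. World frame = base frame: x ahead of the robot, y to its left, z up, the work surface at z = 0. Lengths are in m, angles in degrees, forces in N, time in s.
With the tool pointing down it reaches from about 0.275 to 0.85 m from the base axis. Payload 5.2 kg.
Tool frame: the origin (TCP) lies between the finger pads; the fingertips stand 25 mm ahead of it and the grasp point (between the pads) lies 6 mm ahead of it; z points along the fingers, x is the direction in which the jaws open and shut, and the axes are right-handed (so a half turn about z gives the same grasp; the last joint's range is limited). The gripper opens to 85 mm and grips with 20 to 120 N. Pads are 22 mm wide; open, the fingers measure 114 mm over their backs; the gripper's body (76 mm by 85 mm) begins 54 mm behind the grasp point. The pads swing forward as they close: fully open they stand 13 mm farther back than shut.
Start: joints at [-78.025, 14.817, 87.949, -0, 77.235, -11.62], TCP at [0.22, -0.504, 0.256] pointing down, gripper open.
Joint ranges: [-179.93, 179.93], [-52.35, 119.4], [10.71, 147.94], [-69.91, 249.91], [12.55, 155.21], [-178.61, 178.61]. Speed limits (degrees/s): [147.25, 147.25, 180, 180, 180, 180].

INTERFACE

Orientations are given as [roll, pitch, yaw] about the fixed x, y, z axes, in that order (R = Rz(yaw) Ry(pitch) Rx(roll)).
In Python, from cell import arm gives the robot as it stands.
- The arm moves only by the tool apply_moves, never from a script. Its argument "commands" is a list of rows, each a list of 3 entries, a list of its own where there are three numbers: the closure, from -1 (fully open) to 1 (shut), then the shift along the world's x, y, z in mm, then the turn about the world's z in rad. A call has 1 to 5 rows; each row shifts and turns the commanded pose from where the row before left it; what a row does not reach is not made up. A row lasts 1/8 s, in which the tool goes at most 62.5 mm and 10.7 degrees, less where a joint would pass 70% of its speed; a pose out of reach is approached as far as the arm can. A call with a gripper value outside its range is refused whole. The fingers move at their own pace and stop on an object; the grip force is fixed at half the most. Time passes only in rows, so rows that do not move let the fingers close. It gives the time, the measured TCP pose, the force and the opening at its end, in the units of the state.
- arm.state(): the state, without advancing time (a new reading comes with each control period).
- arm.camera(name): name is "scene" or "side" or "wrist"; returns the picture (480x640x3 uint8, red, green, blue); there is no depth.
- arm.calibration(name): a dict with "K" (3x3 intrinsics, pixels), "R" (3x3) and "t" (3): a world point X has camera coordinates R X + t. Camera axes: x right, y down, z forward; pixel columns grow to the right and rows downward; lengths in m; the calibration is good to about 2 mm. The wrist camera is an equidistant fisheye: a pixel r from the principal point sees the ray r / f radians off the axis. A picture is of the moment at which its call begins: read the wrist's pose just before it. calibration takes no time and is no camera call; for the wrist camera it gives the pose at the moment of the call.
- arm.sign_off(): hands the job in, once; it reports no verdict.
Trained networks look in the newest picture that a camera, given by its name, has taken for a name from the list of things; names that differ only in an ending like _2 or _b are one class to them, and where a whole thing is asked for, a point or a joint stands for the part that bears it (a point fixed in the world has none). Each returns a list of dicts, best first, with "confidence" (0 to 1); they miss things now and then, are a little off and sometimes report something else, mostly with a low value. They report only what shows in the picture. A call takes as long as a camera call. They do not tell look-alikes from the thing itself.
- arm.search_frame(camera, query): "location" ([x, y, z] in m, in the coordinates of the camera as it stood for that picture, good to about 4 mm: the middle of the surface that is visible of it).
- arm.outline_of(camera, query): "mask" (480x640 bool, what is visible of it).
- arm.mark_of(camera, query): "location" ([x, y, z] in m, in the coordinates of the camera as it stood for that picture, good to about 4 mm: a listed point, or the origin of a listed thing).
The state is a dict: "time_s": time; "q": joint angles; "qd": joint speeds; "effort": joint torques, N m; "ee_pos": TCP position; "ee_rot": TCP orientation; "wrist_force": force on the tool from outside, world axes, zero at the start; "wrist_torque": the same for the moment, N m; "grip_width": finger opening in m.
Only numpy, scipy, OpenCV 4.12 (cv2) and the standard library are available. Lean on these libraries where they do the work, as an engineer would, in place of code of your own. Each camera call takes 0.05 s, during which the arm holds its last target.

TASK

Park the oven-loading carriage by pulling its brake lever up to the third (green-marked) notch and leaving it there. With the brake on, slide every lidded loaf tin - never lifting it off the surface - into a yellow-outlined bay of its own, squarely within the outline, and hang every topping pail by its bail on the hook stand of its own colour. Only when all is loaded press the red release button so that the lever drops fully down, and leave everything else on the bench where it stands.

Things in the scene. Friction and masses are not known exactly. Their poses are not given: they have to be found in the camera images.
- brake (a joint): Hand-brake lever, rad: 0 = down (arm to the box's -x, 20 degrees above level), grows as it is pulled up and over to the box's +x, to 0.95. One-way ratchet, notches at 0.2, 0.4, 0.6, 0.8; the THIRD (0.6) has the green mark. Lift a little past it (0.62 to 0.75) and let go: a spring (3 N at the grip) settles it back on the last notch passed. Only with the button held in does it drop back to 0.
- brake_grip (a point): Centre of the lever's black rubber grip, 26 mm thick, 135 mm from the hinge axis (it runs from 92 to 173 mm along the steel arm); 141 mm high when the lever is down. Its frame turns with the lever.
- brake_hinge (a point): Point on the lever's hinge axis, 95 mm above the bench; axes of the brake box: x from the lever's side towards the button, y along the hinge axis, z up. The box is 190 mm long (x -75 to +115 from the hinge), 76 mm wide, 82 mm tall.
- release (a joint): Red round release button on top of the brake box, behind the lever. Travel in m, 0 = up, 0.008 = fully down; 1.6 N at the start, 4.8 N fully down. The ratchet lets go beyond about 0.004: press it beyond 0.006. It bobs down up to 4 mm by itself as the lever clicks over a notch.
- release_top (a point): Centre of the red button's top face (34 mm across), 80 mm behind the hinge (box +x), 104 mm above the bench when up.
- bay0 (a point): Centre, at bench height, of one of the three yellow-outlined bays (outline 94 x 130 mm outside) on the grey carriage deck. The deck is flush with the bench, with no edge to cross. y axis: the bay's long side; neighbouring bays are 115 mm apart along x.
- tin0: Lidded loaf tin of dark and bright steel, 74 mm (x) by 110 mm (y) and 70 mm tall, 0.4 to 0.7 kg, on a slick foot (friction about 0.2), with an upright orange handle on the lid: 14 mm thick (x), 64 mm long (y), from 70 to 110 mm high. Origin: centre of the underside. It may be absent. It may go in any free bay, either way round, with its y along the bay's y.
- bay1 (a point): Centre, at bench height, of one of the three yellow-outlined bays (outline 94 x 130 mm outside) on the grey carriage deck. The deck is flush with the bench, with no edge to cross. y axis: the bay's long side; neighbouring bays are 115 mm apart along x.
- tin1: Lidded loaf tin of dark and bright steel, 74 mm (x) by 110 mm (y) and 70 mm tall, 0.4 to 0.7 kg, on a slick foot (friction about 0.2), with an upright orange handle on the lid: 14 mm thick (x), 64 mm long (y), from 70 to 110 mm high. Origin: centre of the underside. It may be absent. It may go in any free bay, either way round, with its y along the bay's y.
- bay2 (a point): Centre, at bench height, of one of the three yellow-outlined bays (outline 94 x 130 mm outside) on the grey carriage deck. The deck is flush with the bench, with no edge to cross. y axis: the bay's long side; neighbouring bays are 115 mm apart along x.
- tin2: Lidded loaf tin of dark and bright steel, 74 mm (x) by 110 mm (y) and 70 mm tall, 0.4 to 0.7 kg, on a slick foot (friction about 0.2), with an upright orange handle on the lid: 14 mm thick (x), 64 mm long (y), from 70 to 110 mm high. Origin: centre of the underside. It may be absent. It may go in any free bay, either way round, with its y along the bay's y.
- pail_blue: Blue topping pail with a white lid, 104 mm across and 60 mm tall, 0.2 to 0.4 kg, with a rigid upright steel bail handle: two uprights at y = +-68 mm and a 10 mm thick level bar along y, 135 mm above the underside. Origin: centre of the underside. It may be absent.
- pail_blue_bar (a point): Middle of that pail's bail bar (bar along y); grip it here, closing along x; there are 75 mm clear between the lid and the middle of the bar.
- hook_blue: Blue hook stand, fixed: base 100 x 120 mm, post at its origin; twin hook pointing to the stand's -x: two prongs 8 mm thick at y = +-42 mm, upturned tips at x = -100 mm, 284 mm high. The bail bar lies across both prongs, along y; the gripper passes between. Bring the bar in over the tips at 305 mm (prongs between bar and lid), then lower.
- hook_blue_seat (a point): Where the middle of the bail bar lies when hung on the blue hook: 70 mm before the post (stand's -x), 259 mm above the bench, 9 mm above the trough of the prongs. Axes as the stand.
- pail_green: Green topping pail with a white lid, 104 mm across and 60 mm tall, 0.2 to 0.4 kg, with a rigid upright steel bail handle: two uprights at y = +-68 mm and a 10 mm thick level bar along y, 135 mm above the underside. Origin: centre of the underside. It may be absent.
- pail_green_bar (a point): Middle of that pail's bail bar (bar along y); grip it here, closing along x; there are 75 mm clear between the lid and the middle of the bar.
- hook_green: Green hook stand, fixed: base 100 x 120 mm, post at its origin; twin hook pointing to the stand's -x: two prongs 8 mm thick at y = +-42 mm, upturned tips at x = -100 mm, 284 mm high. The bail bar lies across both prongs, along y; the gripper passes between. Bring the bar in over the tips at 305 mm (prongs between bar and lid), then lower.
- hook_green_seat (a point): Where the middle of the bail bar lies when hung on the green hook: 70 mm before the post (stand's -x), 259 mm above the bench, 9 mm above the trough of the prongs. Axes as the stand.
- jar: Bystander: jar with a red cap, 56 mm across, 85 mm tall. Leave it alone.
- can: Bystander: can, 66 mm across, 100 mm tall. Leave it alone.
- brush: Bystander: brush lying beyond the bays. Leave it alone.
Mind the look-alikes: they are no part of the job. What is shaped like the tin0 but brown is not meant.

How it is judged (in metres and radians):
On the way, in this order (a step that is already met when the one before it is completed fails the run):
1. the brake lever rests in the third notch (value of joint brake between 0.55 and 0.68 rad and velocity of joint brake between -0.1 and 0.1 rad/s), for 0.5 s.
2. with the brake on in that notch, every tin is in a bay and every pail on its hook (value of joint brake between 0.55 and 0.68 rad and ((horizontal distance between tin0 and bay0 below 0.018 m and angle between the y axis of tin0 and the y axis of bay0, either way round below 0.2 rad) or (horizontal distance between tin0 and bay1 below 0.018 m and angle between the y axis of tin0 and the y axis of bay1, either way round below 0.2 rad) or (horizontal distance between tin0 and bay2 below 0.018 m and angle between the y axis of tin0 and the y axis of bay2, either way round below 0.2 rad)) and angle between each of tin0, tin1, tin2's own z axis and vertical below 0.1 rad and linear speed of each of tin0, tin1, tin2 below 0.03 m/s and ((horizontal distance between tin1 and bay0 below 0.018 m and angle between the y axis of tin1 and the y axis of bay0, either way round below 0.2 rad) or (horizontal distance between tin1 and bay1 below 0.018 m and angle between the y axis of tin1 and the y axis of bay1, either way round below 0.2 rad) or (horizontal distance between tin1 and bay2 below 0.018 m and angle between the y axis of tin1 and the y axis of bay2, either way round below 0.2 rad)) and ((horizontal distance between tin2 and bay0 below 0.018 m and angle between the y axis of tin2 and the y axis of bay0, either way round below 0.2 rad) or (horizontal distance between tin2 and bay1 below 0.018 m and angle between the y axis of tin2 and the y axis of bay1, either way round below 0.2 rad) or (horizontal distance between tin2 and bay2 below 0.018 m and angle between the y axis of tin2 and the y axis of bay2, either way round below 0.2 rad)) and distance between pail_blue_bar and hook_blue_seat below 0.028 m and angle between each of pail_blue, pail_green's own z axis and vertical below 0.4 rad and linear speed of each of pail_blue, pail_green below 0.06 m/s and distance between pail_green_bar and hook_green_seat below 0.028 m), for 0.3 s.
3. the release button is pressed (value of joint release above 0.005 m).
At the end, for the whole second after the job is handed in: Every tin present stands flat and still in a bay (centre within 18 mm of the bay's centre, turned less than 0.2 rad); every pail present hangs still with its bar within 28 mm of the seat of its own colour's hook; the brake lever is down (below 0.08 rad) and the button is up (((horizontal distance between tin0 and bay0 below 0.018 m and angle between the y axis of tin0 and the y axis of bay0, either way round below 0.2 rad) or (horizontal distance between tin0 and bay1 below 0.018 m and angle between the y axis of tin0 and the y axis of bay1, either way round below 0.2 rad) or (horizontal distance between tin0 and bay2 below 0.018 m and angle between the y axis of tin0 and the y axis of bay2, either way round below 0.2 rad)) and angle between each of tin0, tin1, tin2's own z axis and vertical below 0.1 rad and linear speed of each of tin0, tin1, tin2 below 0.03 m/s and ((horizontal distance between tin1 and bay0 below 0.018 m and angle between the y axis of tin1 and the y axis of bay0, either way round below 0.2 rad) or (horizontal distance between tin1 and bay1 below 0.018 m and angle between the y axis of tin1 and the y axis of bay1, either way round below 0.2 rad) or (horizontal distance between tin1 and bay2 below 0.018 m and angle between the y axis of tin1 and the y axis of bay2, either way round below 0.2 rad)) and ((horizontal distance between tin2 and bay0 below 0.018 m and angle between the y axis of tin2 and the y axis of bay0, either way round below 0.2 rad) or (horizontal distance between tin2 and bay1 below 0.018 m and angle between the y axis of tin2 and the y axis of bay1, either way round below 0.2 rad) or (horizontal distance between tin2 and bay2 below 0.018 m and angle between the y axis of tin2 and the y axis of bay2, either way round below 0.2 rad)) and distance between pail_blue_bar and hook_blue_seat below 0.028 m and angle between each of pail_blue, pail_green's own z axis and vertical below 0.4 rad and linear speed of each of pail_blue, pail_green below 0.06 m/s and distance between pail_green_bar and hook_green_seat below 0.028 m and value of joint brake below 0.08 rad and value of joint release below 0.003 m); the robot touches nothing.
It fails at once if a tin is lifted off the surface (more than 20 mm) or tipped (height (world z) of any of tin0, tin1, tin2 above 0.02 m or angle between any of tin0, tin1, tin2's own z axis and vertical above 0.5 rad).
It fails at once if a bystander is moved more than 40 mm (distance of any of jar, can, brush from where it was at the start of the episode above 0.04 m).
Of tin0, tin1, tin2 only 2 to 3 are there at a start; the rules pass over those that are not, and their reading is None.
Of pail_blue, pail_green only 1 to 2 are there at a start; the rules pass over those that are not, and their reading is None.
At some moment in a run one of tin0, tin1, tin2 may be knocked a few centimetres aside while the robot is not near it.
It also fails if it takes over 210 s, if anything falls off the work surface, if the arm or the gripper's body presses on something with over 40 N, if the wrist force passes 120 N, or if a joint passes its speed limit or range.

## Working session

There is one attempt and no reset: what is moved stays moved. The work goes in short steps, Python scripts to look and compute and a tool call to move; the robot and the scene stay as the last step left them, time stands still between calls to the robot, and variables do not carry over. Pictures are saved under pics/ and viewed, and the job is handed in when it is done.

Besides the shell and the picture viewer there is one more tool, called after "Call:" as name(argument=value, ...), one argument or row to a line, values as JSON. apply_moves: Moves the arm, as the interface text tells. Its arguments: {"type":"object","properties":{"commands":{"type":"array","items":{"type":"array"}}},"required":["commands"]}

```bash
ls; mkdir -p pics; python3 - <<'E'
from cell import arm
import cv2
s=arm.state();print(s)
for n in("scene","side","wrist"):
    im=arm.camera(n);cv2.imwrite(f"pics/a_{n}.png",im[:,:,::-1])
    c=arm.calibration(n);print(n,c)
E
```

```text
pics
{'time_s': 0.0, 'q': array([-7.80259756e+01,  1.48570433e+01,  8.80111810e+01,  1.38771352e-04,
        7.72314718e+01, -1.16212314e+01]), 'qd': array([-0.04442181,  0.09207859, -0.01863055,  0.05736948,  0.01325922,
        0.12397216]), 'effort': array([-8.04082847e-04, -4.46038663e+01, -2.90574002e+01, -4.41192660e-04,
        1.17203261e-02, -1.86404748e-06]), 'ee_pos': array([ 0.22005932, -0.5035491 ,  0.25549471]), 'ee_rot': array([-1.79979785e+02,  9.76251148e-02, -6.64047577e+01]), 'wrist_force': array([-0.51841624,  0.85024067,  0.52374305]), 'wrist_torque': array([-0.01428278, -0.01186769, -0.05106789]), 'grip_width': 0.08555702002042903}
scene {'K': array([[491.8171624 ,   0.        , 324.39326979],
       [  0.        , 491.8171624 , 239.26448752],
       [  0.        ,   0.        ,   1.        ]]), 'R': array([[ 0.07736809,  0.99693613, -0.01151203],
       [ 0.69306095, -0.06207896, -0.71820103],
       [-0.71671521,  0.0475873 , -0.69574044]]), 't': array([-0.02017356, -0.19792078,  1.48304727])}
side {'K': array([[590.02691538,   0.        , 314.89594499],
       [  0.        , 590.02691538, 238.00096173],
       [  0.        ,   0.        ,   1.        ]]), 'R': array([[ 0.94899855, -0.3147217 ,  0.01876165],
       [-0.1718429 , -0.56622457, -0.80613879],
       [ 0.26433268,  0.76180049, -0.59142899]]), 't': array([-0.45278627,  0.2138042 ,  1.45563989])}
wrist {'K': array([[371.64829954,   0.        , 323.92221721],
       [  0.        , 371.64829954, 241.50928342],
       [  0.        ,   0.        ,   1.        ]]), 'R': array([[ 0.40144324, -0.91588223, -0.00175105],
       [-0.87323929, -0.38332747,  0.30085409],
       [-0.27621814, -0.11924676, -0.95366857]]), 't': array([-0.54870497, -0.04014046,  0.38145581])}
```

View pics/a_scene.png

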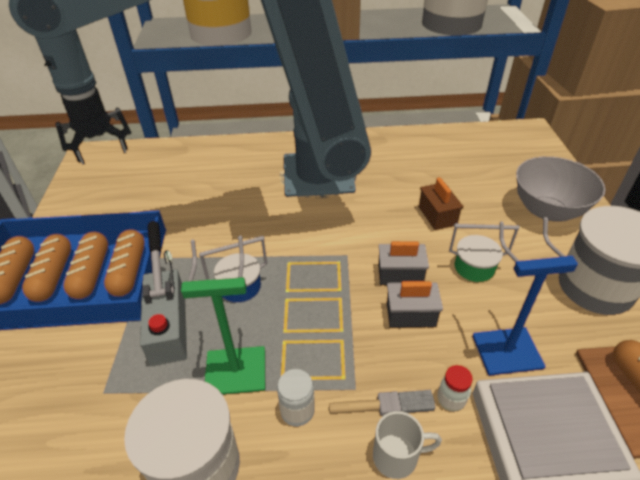

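View pics/a_side.png

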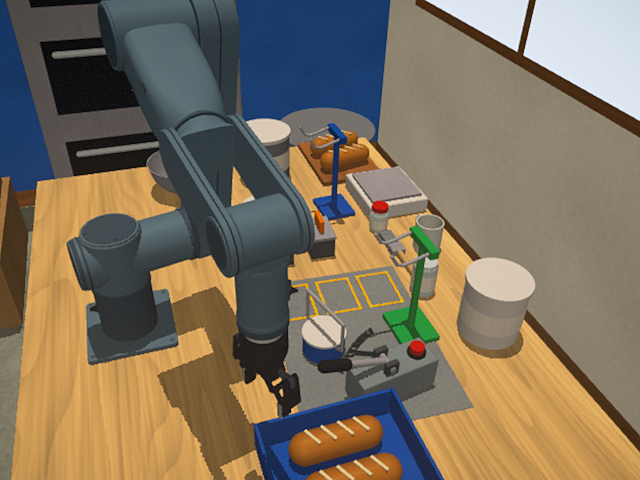

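View pics/a_wrist.png

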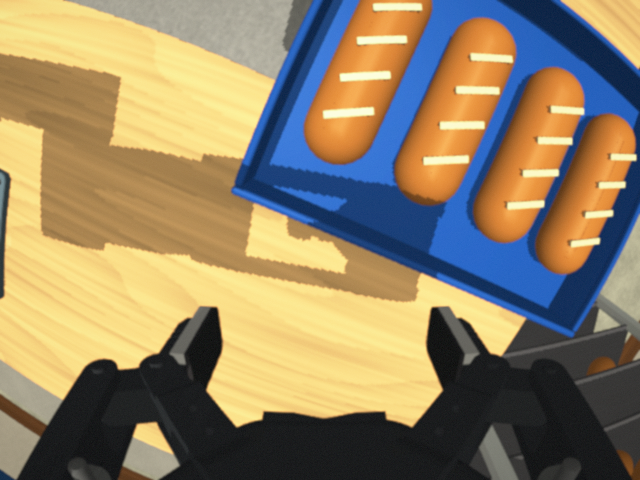

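Scene view: steel tins at (403,262) and (414,303), the brown look-alike at (440,205), the blue pail at (237,275), the green pail at (478,258), the green hook at (228,340), the blue hook at (520,320) and the brake at (158,300). Next I'll measure these with the networks.

```bash
cat > h.py <<'E'
from cell import arm
import numpy as np, cv2
np.set_printoptions(precision=4,suppress=True)
def w(cam,p):
    c=arm.calibration(cam); return c["R"].T@(np.array(p)-c["t"])
def marks(cam,names,fn="mark_of",shot=True):
    if shot: arm.camera(cam)
    for n in names:
        for d in getattr(arm,fn)(cam,n)[:4]:
            print(cam,n,round(d["confidence"],2),w(cam,d["location"]))
def px(cam,X):
    c=arm.calibration(cam);v=c["R"]@np.array(X)+c["t"];v=c["K"]@v;return v[:2]/v[2]
def ray(cam,uv,z):
    c=arm.calibration(cam);d=c["R"].T@np.linalg.inv(c["K"])@np.array([uv[0],uv[1],1.]);o=-c["R"].T@c["t"]
    return o+d*(z-o[2])/d[2]
E
python3 - <<'E'
from h import *
N=["brake_grip","brake_hinge","release_top","bay0","bay1","bay2","tin0","tin1","pail_blue","pail_blue_bar","pail_green","pail_green_bar","hook_blue","hook_blue_seat","hook_green","hook_green_seat","jar","can","brush"]
marks("scene",N)
marks("side",N)
print(arm.state()["time_s"])
E
```

```text
scene brake_grip 0.94 [ 0.388  -0.388   0.1392]
scene brake_grip 0.46 [ 0.6444 -0.0527  0.0019]
scene brake_grip 0.15 [ 0.4122  0.355  -0.002 ]
scene brake_hinge 0.9 [ 0.5103 -0.3666  0.0932]
scene release_top 0.74 [ 0.7515  0.2067 -0.0017]
scene release_top 0.69 [ 0.5926 -0.3553  0.1067]
scene bay0 0.95 [ 0.6421 -0.0532  0.001 ]
scene bay0 0.88 [ 0.5223 -0.0438 -0.0001]
scene bay0 0.74 [ 0.4077 -0.0375 -0.0032]
scene bay1 0.95 [ 0.6421 -0.0532  0.001 ]
scene bay1 0.88 [ 0.5223 -0.0438 -0.0001]
scene bay1 0.74 [ 0.4077 -0.0375 -0.0032]
scene bay2 0.95 [ 0.6421 -0.0532  0.001 ]
scene bay2 0.88 [ 0.5223 -0.0438 -0.0001]
scene bay2 0.74 [ 0.4077 -0.0375 -0.0032]
scene tin0 0.95 [ 0.5407  0.1731 -0.0008]
scene tin0 0.9 [0.2211 0.3124 0.0003]
scene tin0 0.62 [ 0.4246  0.1714 -0.002 ]
scene tin1 0.95 [ 0.5407  0.1731 -0.0008]
scene tin1 0.9 [0.2211 0.3124 0.0003]
scene tin1 0.62 [ 0.4246  0.1714 -0.002 ]
scene pail_blue 0.68 [ 0.4302 -0.2123  0.0006]
scene pail_blue 0.48 [ 0.5062 -0.3675  0.0958]
scene pail_blue_bar 0.89 [ 0.4246 -0.2162  0.1311]
scene pail_green 0.59 [ 0.4165  0.3536 -0.0
[... 1037 characters left out ...]
143 -0.0383 -0.0016]
side bay2 0.66 [ 0.5272 -0.0462 -0.0013]
side bay2 0.23 [ 0.5918 -0.3571  0.1064]
side pail_blue 0.93 [ 0.425  -0.2112 -0.0009]
side pail_blue 0.26 [ 0.5846 -0.2153  0.2566]
side pail_blue_bar 0.79 [ 0.428  -0.2125  0.1354]
side pail_blue_bar 0.34 [ 0.5089 -0.3712  0.0942]
side pail_green 0.37 [ 0.6568  0.3557 -0.002 ]
side hook_blue 0.57 [ 0.66    0.3552 -0.0018]
side hook_blue_seat 0.84 [0.5842 0.3483 0.2572]
side hook_green 0.8 [ 0.6517 -0.2143  0.0025]
side hook_green_seat 0.61 [ 0.5906 -0.214   0.2557]
side jar 0.57 [ 0.7469  0.2053 -0.0035]
side can 0.65 [ 0.6387 -0.0542 -0.0004]
side can 0.57 [ 0.7535 -0.09   -0.005 ]
side brush 0.73 [ 0.7578  0.0695 -0.0041]
2.15
```

```bash
python3 - <<'E'
from h import *
im=arm.camera("scene")[:,:,::-1]
cv2.imwrite("pics/b1.png",cv2.resize(im[200:400,120:320],None,fx=3,fy=3,interpolation=cv2.INTER_CUBIC))
cv2.imwrite("pics/b2.png",cv2.resize(im[170:380,380:590],None,fx=2.8,fy=2.8,interpolation=cv2.INTER_CUBIC))
# yellow bays
hsv=cv2.cvtColor(im.copy(),cv2.COLOR_BGR2HSV)
m=cv2.inRange(hsv,(20,120,140),(32,255,255));m[:250]=0;m[390:]=0;m[:,:270]=0;m[:,360:]=0
n,l,st,c=cv2.connectedComponentsWithStats(m)
for i in range(1,n):
    if st[i,4]>60:
        pts=np.argwhere(l==i)[:,::-1]
        X=np.array([ray("scene",p,0)[:2] for p in pts])
        r=cv2.minAreaRect((X*1000).astype(np.float32));print(st[i],r)
c=arm.calibration("wrist");print("wristcam",-c["R"].T@c["t"])
print("tray edge",ray("scene",(163,222),.05),ray("scene",(163,215),.05))
E
```

```text
[286 262  55  30 394] ((410.291259765625, -39.07904815673828), (130.5933074951172, 93.37793731689453), 85.01078796386719)
[284 298  59  35 478] ((523.9835205078125, -46.163330078125), (129.90853881835938, 94.61993408203125), 86.47529602050781)
[281 340  64  40 496] ((639.3988037109375, -54.035011291503906), (130.58001708984375, 93.01883697509766), 85.11188507080078)
wristcam [ 0.2906 -0.4727  0.3755]
tray edge [ 0.2367 -0.412   0.05  ] [ 0.2091 -0.4163  0.05  ]
```

View pics/b1.png

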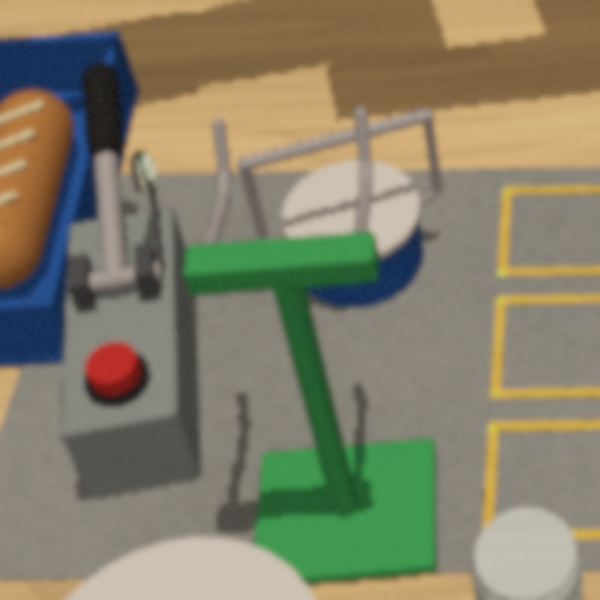

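View pics/b2.png

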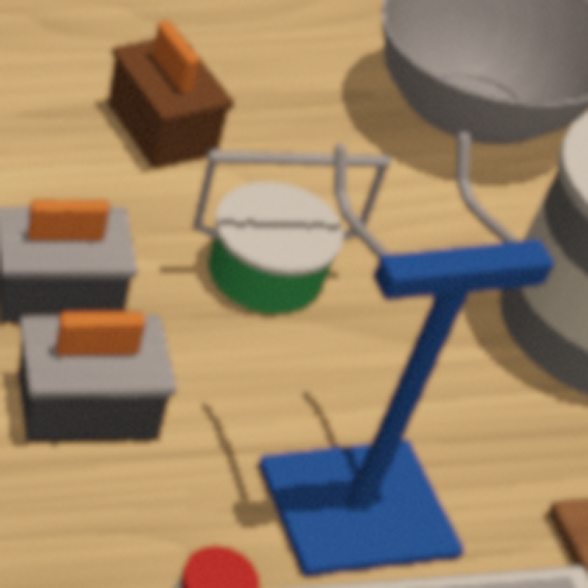

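```bash
python3 - <<'E'
from h import *
def f(name,pts,off,s,z):
    X=[ray("scene",(p[0]/s+off[0],p[1]/s+off[1]),z)[:2] for p in pts]
    X=np.array(X);d=X[1]-X[0];print(name,X.tolist(),"mid",X[:2].mean(0),"len",np.linalg.norm(d),"ang",np.degrees(np.arctan2(d[1],d[0])));return X
A=((120,200),3);B=((380,170),2.8)
f("bluebail",[(243,163),(430,115)],*A,.137)
f("greenprong",[(219,126),(361,113)],*A,.282)
f("greenbase",[(262,453),(433,440)],*A,.01);f("greenbase",[(255,570),(435,560)],*A,.01)
f("greenbail",[(212,156),(386,160)],*B,.137)
f("blueprong",[(340,152),(464,138)],*B,.282)
f("bluebase",[(262,462),(408,445)],*B,.01);f("bluebase",[(305,562),(460,543)],*B,.01)
f("tinA handle",[(30,203),(108,203)],*B,.110)
f("tinB handle",[(62,313),(143,313)],*B,.110)
f("tinB lid back",[(22,317),(154,317)],*B,.07)
f("tinA lid back",[(0,209),(125,209)],*B,.07)
E
```

```text
bluebail [[0.4491815699202323, -0.27793500406801086], [0.41155919010954833, -0.14534547674020423]] mid [ 0.4304 -0.2116] len 0.13782389567716674 ang 105.84133126624462
greenprong [[0.5620693870401643, -0.2537870009046316], [0.5584176596190882, -0.17045841722321978]] mid [ 0.5602 -0.2121] len 0.08340856054091743 ang 92.50928042480311
greenbase [[0.6082803802659555, -0.272090392203035], [0.6077543227319617, -0.153375323717504]] mid [ 0.608  -0.2127] len 0.11871623402910565 ang 90.25389093046782
greenbase [[0.6978366786661641, -0.26834241108834106], [0.7005025526696032, -0.15112897581525775]] mid [ 0.6992 -0.2097] len 0.11724374735020841 ang 88.69710328020064
greenbail [[0.40918738116073783, 0.2868501603397231], [0.4262937892751395, 0.42369853670978264]] mid [0.4177 0.3553] len 0.1379134051269054 ang 82.874834804596
blueprong [[0.5655819654487797, 0.30308385231800344], [0.5595780503522277, 0.3882416223272745]] mid [0.5626 0.3457] len 0.08536915596067768 ang 94.0328758446989
bluebase [[0.6164299761780301, 0.29141561405908717], [0.6106746108855383, 0.40728756433973134]] mid [0.6136 0.3494
[... 169 characters left out ...]
11626838920375686 ang 92.81790675504564
tinA handle [[0.42254506878135034, 0.1388941214271533], [0.42812904523395146, 0.20134385318402542]] mid [0.4253 0.1701] len 0.062698881884197 ang 84.89045522917333
tinB handle [[0.5403048056505289, 0.1422766515814755], [0.5455589143106698, 0.20220710299957256]] mid [0.5429 0.1722] len 0.06016032467490064 ang 84.98968359253126
tinB lid back [[0.5077125517787391, 0.12094358690248509], [0.516686546617522, 0.22337288279925205]] mid [0.5122 0.1722] len 0.1028216574524742 ang 84.99300965081605
tinA lid back [[0.38745762258259653, 0.12281474875087127], [0.3968146978824455, 0.22758199719642713]] mid [0.3921 0.1752] len 0.10518427261249598 ang 84.89628482325674
```

Call:
apply_moves(
  commands=[
    [-1, [42, 29, 0], -0.1],
    [-1, [42, 29, 0], -0.1],
    [-1, [42, 29, 0], -0.065],
    [-1, [42, 30, -25], 0],
    [-1, [0, 0, -30], 0],
  ],
)

```text
time_s: 2.82
ee_pos: [0.3912, -0.3849, 0.2014]
ee_rot: [-179.9, -0.1, -81.3]
wrist_force: [-1.0, -0.3, -0.9]
grip_width: 0.0853
```

```bash
python3 - <<'E'
from h import *
s=arm.state();print(s["time_s"],s["ee_pos"],s["ee_rot"])
marks("scene",["brake_grip","brake_hinge"])
marks("wrist",["brake_grip","brake_hinge","release_top"])
cv2.imwrite("pics/c_wrist.png",arm.camera("wrist")[:,:,::-1])
cv2.imwrite("pics/c_scene.png",arm.camera("scene")[:,:,::-1])
E
```

```text
2.825 [ 0.3912 -0.3849  0.2014] [-179.8914   -0.0874  -81.3184]
scene brake_grip 0.96 [ 0.3867 -0.3875  0.1354]
scene brake_hinge 0.91 [ 0.506  -0.3673  0.0936]
wrist brake_grip 0.67 [ 0.385  -0.3908  0.1454]
wrist brake_hinge 0.66 [ 0.5113 -0.3682  0.0992]
wrist release_top 0.56 [ 0.5291 -0.0548  0.0045]
```

View pics/c_wrist.png

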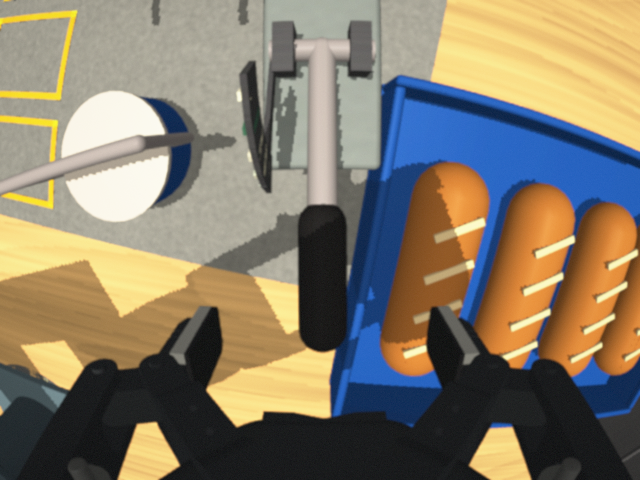

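View pics/c_scene.png

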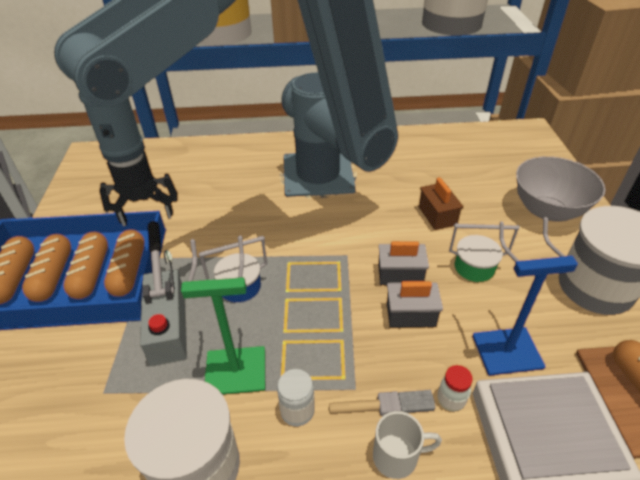

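The wrist view shows the black grip centred between the open fingers at (322,280) and the ratchet plate clear of them at (255,130). There is no third tin in the scene view.

Call:
apply_moves(
  commands=[
    [-1, [-3, -1, -25], 0],
    [-1, [0, 0, -30], 0],
    [-1, [0, 0, 0], 0],
    [1, [0, 0, 0], 0],
    [1, [0, 0, 0], 0],
  ],
)

```text
time_s: 3.9
ee_pos: [0.3857, -0.3889, 0.1479]
ee_rot: [-179.9, -0.1, -81.6]
wrist_force: [0.3, -0.1, 0.1]
grip_width: 0.0512
```

Call:
apply_moves(
  commands=[
    [1, [0, 0, 0], 0],
    [1, [0, 0, 0], 0],
    [1, [0, 0, 0], 0],
  ],
)

```text
time_s: 4.28
ee_pos: [0.3852, -0.3879, 0.1469]
ee_rot: [-180.0, -0.0, -81.6]
wrist_force: [-2.0, 2.5, 5.5]
grip_width: 0.0246
```

Call:
apply_moves(
  commands=[
    [1, [7.6, 1.1, 17.2], 0],
    [1, [9.9, 1.5, 16], 0],
    [1, [12, 1.8, 14.5], 0],
    [1, [14, 2.1, 12.6], 0],
    [1, [0, 0, 0], 0],
  ],
)

```text
time_s: 4.9
ee_pos: [0.4288, -0.3814, 0.2056]
ee_rot: [180.0, 0.0, -81.6]
wrist_force: [0.3, -2.6, -6.8]
grip_width: 0.0243
```

```bash
python3 - <<'E'
from h import *
s=arm.state();print(s["time_s"],s["ee_pos"],s["ee_rot"],s["wrist_force"],s["grip_width"])
marks("scene",["brake_grip","brake_hinge"])
im=arm.camera("side")[:,:,::-1];cv2.imwrite("pics/d_side.png",im)
E
```

```text
4.9 [ 0.4288 -0.3814  0.2056] [179.9507   0.0472 -81.5593] [ 0.3014 -2.6418 -6.7912] 0.024251075939905553
scene brake_grip 0.6 [ 0.4257 -0.3824  0.1956]
scene brake_hinge 0.87 [ 0.507  -0.3685  0.096 ]
```

View pics/d_side.png

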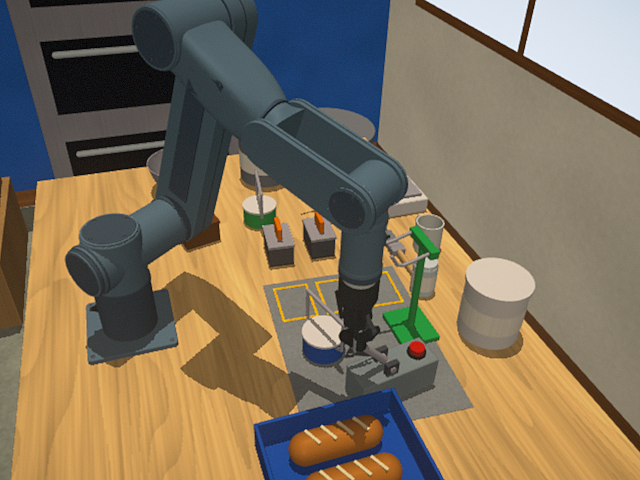

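Call:
apply_moves(
  commands=[
    [1, [8, 1.2, 6.5], 0],
    [1, [8.5, 1.3, 5.5], 0],
    [1, [0, 0, 0], 0],
    [1, [0, 0, 0], 0],
  ],
)

```text
time_s: 5.6
ee_pos: [0.4457, -0.3788, 0.2177]
ee_rot: [-180.0, 0.0, -81.5]
wrist_force: [4.2, -2.9, -14.8]
grip_width: 0.0242
```

Call:
apply_moves(
  commands=[
    [-1, [0, 0, 0], 0],
    [-1, [0, 0, 0], 0],
    [-1, [0, 0, 0], 0],
    [-1, [0, 0, 0], 0],
  ],
)

```text
time_s: 6.1
ee_pos: [0.4452, -0.3791, 0.2193]
ee_rot: [-180.0, -0.1, -81.6]
wrist_force: [-0.0, 0.1, 0.1]
grip_width: 0.0855
```

Call:
apply_moves(
  commands=[
    [-1, [0, 0, 30], 0],
    [-1, [0, 0, 50], 0],
    [-1, [0, 0, 30], 0],
    [-1, [0, 40, 0], 0.15],
    [-1, [0, 40, 0], 0.15],
  ],
)

```text
time_s: 6.72
ee_pos: [0.445, -0.2985, 0.3291]
ee_rot: [-180.0, -0.1, -64.2]
wrist_force: [0.1, 0.7, -1.2]
grip_width: 0.0853
```

```bash
python3 - <<'E'
from h import *
s=arm.state();print(s["time_s"],s["ee_pos"],s["ee_rot"],s["wrist_force"],s["grip_width"])
marks("side",["brake_grip","brake_hinge"]);marks("scene",["brake_grip","brake_hinge"])
im=arm.camera("side")[:,:,::-1];cv2.imwrite("pics/e_side.png",im)
cv2.imwrite("pics/e_scene.png",arm.camera("scene")[:,:,::-1])
E
```

```text
6.725 [ 0.445  -0.2985  0.3291] [-179.9724   -0.0532  -64.1899] [ 0.1223  0.6898 -1.2408] 0.08526002982464057
side brake_grip 0.6 [ 0.4309 -0.381   0.2007]
side brake_hinge 0.81 [ 0.5101 -0.3694  0.0932]
scene brake_grip 0.7 [ 0.4357 -0.3796  0.2012]
scene brake_hinge 0.71 [ 0.5082 -0.3698  0.0947]
scene brake_hinge 0.2 [ 0.4248 -0.2118  0.1337]
```

View pics/e_side.png

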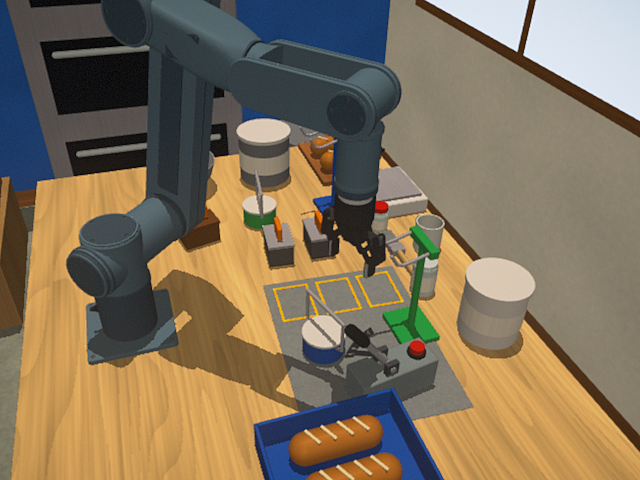

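View pics/e_scene.png

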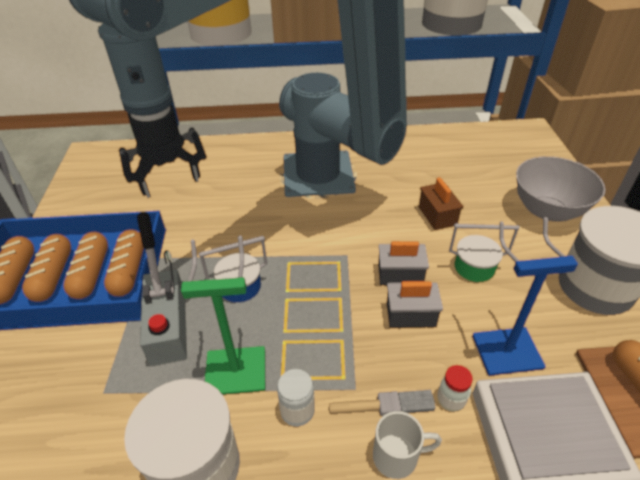

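The lever's grip is at z≈0.201, where the third notch predicts 0.204, so it sits in the third notch. Only two steel tins are visible. Next is the blue pail.

Call:
apply_moves(
  commands=[
    [-1, [-4, 20, -10], 0.18],
    [-1, [-4, 20, -10], 0.18],
    [-1, [-4, 20, -10], 0.18],
    [-1, [-4, 20, -10], 0.18],
    [-1, [0, 6, -10], 0.18],
  ],
)

```text
time_s: 7.75
ee_pos: [0.4289, -0.2128, 0.2782]
ee_rot: [-180.0, 0.0, -12.5]
wrist_force: [0.5, -0.5, 0.1]
grip_width: 0.0851
```

Call:
apply_moves(
  commands=[
    [-1, [0, 0, -10], 0.18],
    [-1, [0, 0, -10], 0.18],
    [-1, [0, 0, -10], 0.13],
    [-1, [0, 0, 0], 0],
  ],
)

```text
time_s: 8.25
ee_pos: [0.4288, -0.2134, 0.2477]
ee_rot: [-179.9, 0.1, 15.1]
wrist_force: [0.7, 0.4, -0.2]
grip_width: 0.0853
```

```bash
python3 - <<'E'
from h import *
s=arm.state();print(s["time_s"],s["ee_pos"],s["ee_rot"],s["wrist_force"],s["grip_width"])
marks("wrist",["pail_blue_bar"])
im=arm.camera("wrist")[:,:,::-1];cv2.imwrite("pics/f_w.png",im)
E
```

```text
8.25 [ 0.4288 -0.2134  0.2477] [-179.9033    0.0747   15.0959] [ 0.7421  0.3843 -0.1804] 0.08528381251607788
wrist pail_blue_bar 0.6 [ 0.4285 -0.2109  0.1392]
```

View pics/f_w.png

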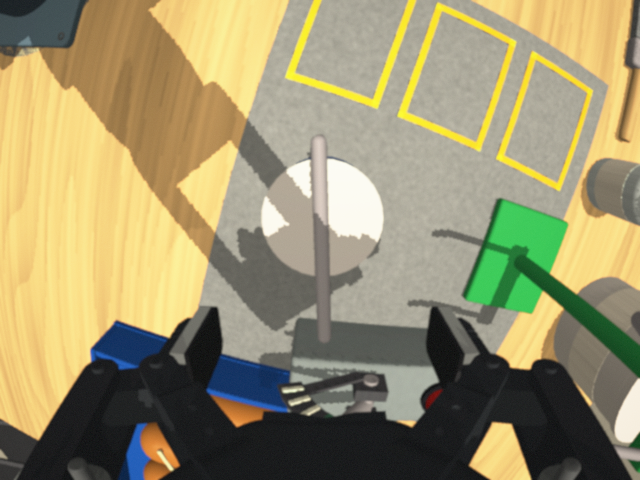

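Call:
apply_moves(
  commands=[
    [-1, [0, 1, -50], 0],
    [-1, [0, 0, -50], 0],
    [-1, [0, 0, -6], 0],
    [1, [0, 0, 0], 0],
    [1, [0, 0, 0], 0],
  ],
)

```text
time_s: 9.02
ee_pos: [0.4305, -0.2131, 0.1447]
ee_rot: [179.8, -0.1, 15.2]
wrist_force: [0.2, -0.8, 0.2]
grip_width: 0.0516
```

Call:
apply_moves(
  commands=[
    [1, [0, 0, 0], 0],
    [1, [0, 0, 0], 0],
    [1, [0, 0, 0], 0],
    [1, [0, 0, 0], 0],
    [1, [0, 0, 10], 0],
  ],
)

```text
time_s: 9.65
ee_pos: [0.4285, -0.2114, 0.1521]
ee_rot: [-179.9, 0.1, 15.2]
wrist_force: [-0.0, 0.5, -4.3]
grip_width: 0.0077
```

Call:
apply_moves(
  commands=[
    [1, [0, 0, 30], 0],
    [1, [0, 0, 50], 0],
    [1, [0, 0, 50], 0],
    [1, [0, 0, 50], 0],
    [1, [0, 0, 15], 0],
  ],
)

```text
time_s: 10.28
ee_pos: [0.43, -0.2125, 0.3509]
ee_rot: [179.7, -0.2, 15.3]
wrist_force: [-0.0, -0.1, -3.8]
grip_width: 0.0076
```

Call:
apply_moves(
  commands=[
    [1, [4, 45, 0], 0],
    [1, [4, 55, 0], -0.1],
    [1, [4, 55, 0], -0.1],
    [1, [0, 55, 0], -0.013],
    [1, [0, 55, 0], 0],
  ],
)

```text
time_s: 10.9
ee_pos: [0.4403, 0.0548, 0.3459]
ee_rot: [-180.0, 0.2, 3.0]
wrist_force: [1.0, 0.0, -3.1]
grip_width: 0.0077
```

Call:
apply_moves(
  commands=[
    [1, [0, 55, 0], 0],
    [1, [0, 55, 0], 0],
    [1, [0, 55, 0], 0],
    [1, [0, 55, 0], 0],
    [1, [0, 50, 0], 0],
  ],
)

```text
time_s: 11.52
ee_pos: [0.4402, 0.3248, 0.3456]
ee_rot: [179.9, 0.2, 3.1]
wrist_force: [1.3, -0.7, -3.1]
grip_width: 0.008
```

Call:
apply_moves(
  commands=[
    [1, [5, 24, 0], 0],
    [1, [0, 0, -20], 0],
    [1, [0, 0, -15], 0],
    [1, [0, 0, 0], 0],
  ],
)

```text
time_s: 12.02
ee_pos: [0.4451, 0.3462, 0.31]
ee_rot: [179.9, 0.3, 3.0]
wrist_force: [0.4, -0.3, -3.3]
grip_width: 0.0079
```

```bash
python3 - <<'E'
from h import *
s=arm.state();print(s["time_s"],s["ee_pos"],s["ee_rot"],s["wrist_force"],s["grip_width"])
marks("scene",["pail_blue_bar","hook_blue_seat","hook_blue","pail_green_bar","tin0"])
marks("side",["pail_blue_bar","hook_blue_seat","hook_blue"])
marks("wrist",["hook_blue_seat"])
im=arm.camera("wrist")[:,:,::-1];cv2.imwrite("pics/g_w.png",im)
cv2.imwrite("pics/g_scene.png",arm.camera("scene")[:,:,::-1])
E
```

```text
12.025 [0.4451 0.3462 0.31  ] [179.8769   0.2796   3.0147] [ 0.3902 -0.3018 -3.2591] 0.00786489069712032
scene pail_blue_bar 0.68 [0.4457 0.3465 0.2972]
scene pail_blue_bar 0.57 [ 0.4089 -0.0376 -0.0008]
scene pail_blue_bar 0.21 [0.4469 0.3442 0.1714]
scene hook_blue 0.87 [0.6606 0.3462 0.0021]
scene hook_blue 0.27 [ 0.5912 -0.3548  0.1027]
scene pail_green_bar 0.8 [0.4116 0.3549 0.1333]
scene pail_green_bar 0.36 [ 0.7508 -0.0896 -0.0021]
scene tin0 0.9 [0.5429 0.1698 0.0003]
scene tin0 0.9 [ 0.2195  0.3123 -0.0005]
scene tin0 0.67 [0.4263 0.1714 0.0015]
side hook_blue_seat 0.62 [0.5841 0.3483 0.2599]
side hook_blue 0.76 [ 0.6563  0.3541 -0.001 ]
```

View pics/g_w.png

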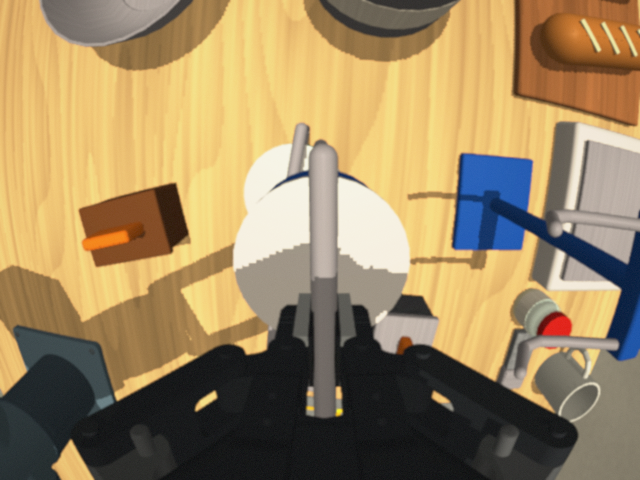

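View pics/g_scene.png

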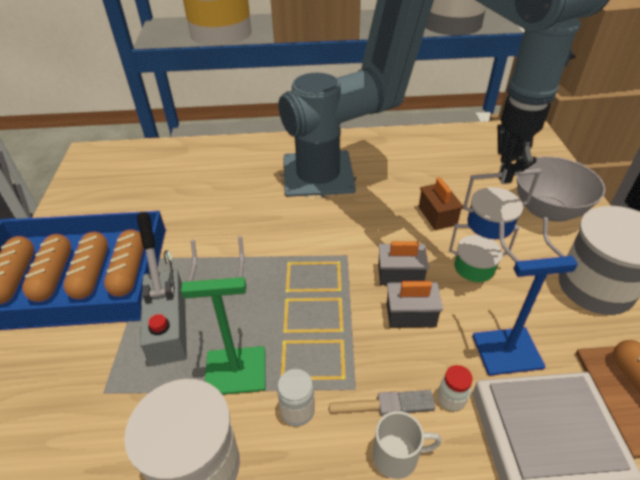

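Call:
apply_moves(
  commands=[
    [1, [23, 1, 4], 0],
    [1, [40, 1, 0], 0],
    [1, [40, 0, 0], 0],
    [1, [25, 0, 0], 0],
    [1, [15, 0, 0], 0],
  ],
)

```text
time_s: 13.35
ee_pos: [0.5906, 0.3486, 0.3157]
ee_rot: [180.0, 0.0, 3.0]
wrist_force: [-0.8, 0.3, -3.4]
grip_width: 0.0077
```

```bash
python3 - <<'E'
from h import *
s=arm.state();print(s["time_s"],s["ee_pos"],s["ee_rot"],s["wrist_force"],s["grip_width"])
im=arm.camera("scene")[:,:,::-1];cv2.imwrite("pics/h_s.png",cv2.resize(im[120:380,400:620],None,fx=2.3,fy=2.3,interpolation=cv2.INTER_CUBIC))
im=arm.camera("side")[:,:,::-1];cv2.imwrite("pics/h_side.png",cv2.resize(im[60:260,230:450],None,fx=2.6,fy=2.6,interpolation=cv2.INTER_CUBIC))
E
```

```text
13.35 [0.5906 0.3486 0.3157] [179.9759   0.0426   2.9901] [-0.808   0.2999 -3.3877] 0.007677402331909064
```

View pics/h_s.png

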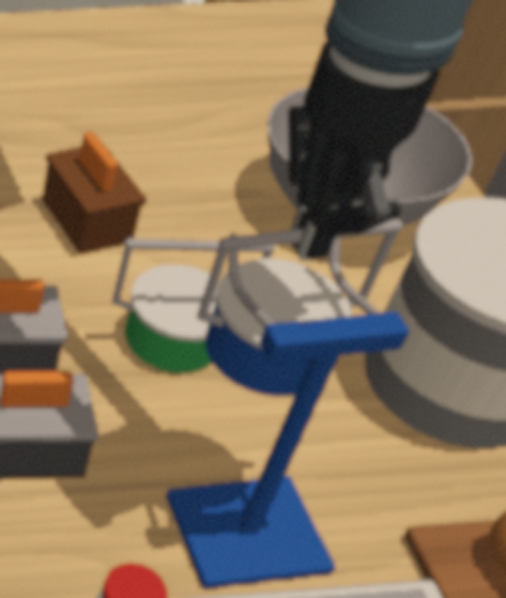

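View pics/h_side.png

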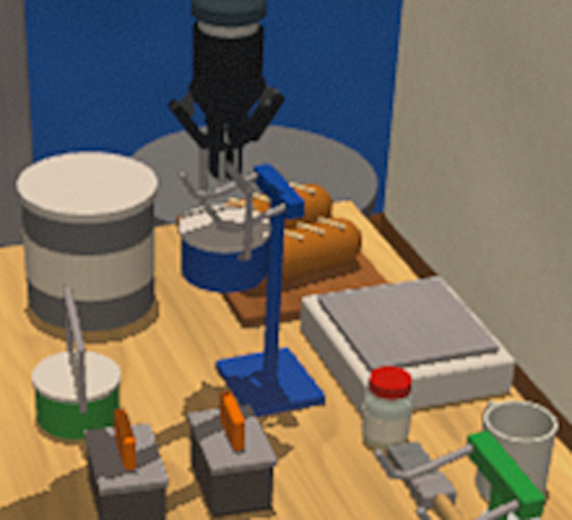

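Call:
apply_moves(
  commands=[
    [1, [-1, 0, -15], 0],
    [1, [0, 0, -15], 0],
    [1, [0, 0, -12], 0],
    [1, [0, 0, -6], 0],
    [1, [0, 0, 0], 0],
  ],
)

```text
time_s: 14.08
ee_pos: [0.588, 0.349, 0.2684]
ee_rot: [180.0, 0.0, 3.0]
wrist_force: [0.6, 0.3, -2.7]
grip_width: 0.0078
```

Call:
apply_moves(
  commands=[
    [1, [0, 0, -2], 0],
    [1, [0, 0, -2], 0],
    [1, [0, 0, 0], 0],
  ],
)

```text
time_s: 14.45
ee_pos: [0.5886, 0.3491, 0.2669]
ee_rot: [-179.9, -0.2, 3.0]
wrist_force: [-2.2, -0.6, 4.5]
grip_width: 0.0078
```

Call:
apply_moves(
  commands=[
    [0.2, [0, 0, 0], 0],
    [0.1, [0, 0, 0], 0],
    [0.1, [0, 0, 0], 0],
    [0.1, [0, 0, 0], 0],
  ],
)

```text
time_s: 14.95
ee_pos: [0.5882, 0.349, 0.2644]
ee_rot: [180.0, 0.0, 3.0]
wrist_force: [-0.6, 0.4, 0.6]
grip_width: 0.0387
```

Call:
apply_moves(
  commands=[
    [0.1, [0, 0, 20], 0],
    [0.1, [0, 0, 30], 0],
    [0.1, [0, 0, 40], 0],
    [0, [-40, 0, 0], 0],
    [-1, [-50, 0, 0], 0],
  ],
)

```text
time_s: 15.58
ee_pos: [0.4981, 0.3488, 0.3545]
ee_rot: [-180.0, -0.0, 3.0]
wrist_force: [-0.5, -0.3, 0.3]
grip_width: 0.0594
```

```bash
python3 - <<'E'
from h import *
s=arm.state();print(s["time_s"],s["ee_pos"],s["ee_rot"],s["wrist_force"],s["grip_width"])
marks("scene",["pail_blue_bar","hook_blue_seat"]);marks("side",["pail_blue_bar","hook_blue_seat","hook_green_seat"])
im=arm.camera("scene")[:,:,::-1];cv2.imwrite("pics/i_s.png",cv2.resize(im[120:380,400:620],None,fx=2.3,fy=2.3,interpolation=cv2.INTER_CUBIC))
E
```

```text
15.575 [0.4981 0.3488 0.3545] [-179.9785   -0.0416    2.9669] [-0.4914 -0.2507  0.2507] 0.05938331374308386
scene pail_blue_bar 0.94 [0.5861 0.3489 0.2564]
scene pail_blue_bar 0.57 [ 0.6548 -0.214  -0.0031]
side pail_blue_bar 0.82 [0.5873 0.3535 0.2599]
side hook_blue_seat 0.75 [0.5843 0.3487 0.2588]
side hook_blue_seat 0.49 [ 0.588  -0.356   0.1067]
side hook_green_seat 0.57 [ 0.585  -0.2151  0.2581]
```

View pics/i_s.png

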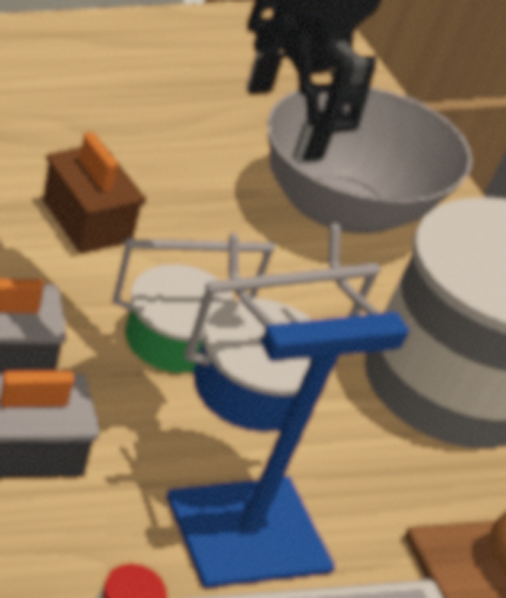

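Call:
apply_moves(
  commands=[
    [-1, [-42, 3, 0], -0.09],
    [-1, [-41, 3, -30], -0.087],
    [-1, [0, 0, -50], 0],
    [-1, [0, 0, -25], 0],
    [-1, [0, 0, 0], 0],
  ],
)

```text
time_s: 16.6
ee_pos: [0.4149, 0.3543, 0.2474]
ee_rot: [179.8, 0.2, -7.1]
wrist_force: [0.6, -0.0, 0.6]
grip_width: 0.0855
```

```bash
python3 - <<'E'
from h import *
s=arm.state();print(s["time_s"],s["ee_pos"],s["ee_rot"],s["wrist_force"],s["grip_width"])
marks("wrist",["pail_green_bar"]);marks("side",["pail_green_bar"]);marks("scene",["pail_green_bar"])
im=arm.camera("wrist")[:,:,::-1];cv2.imwrite("pics/j_w.png",im)
E
```

```text
16.6 [0.4149 0.3543 0.2474] [179.8321   0.2242  -7.1396] [ 0.6176 -0.0147  0.6217] 0.08549231153261556
wrist pail_green_bar 0.69 [0.4216 0.3588 0.1402]
side pail_green_bar 0.76 [0.4131 0.3521 0.1314]
scene pail_green_bar 0.73 [0.5902 0.345  0.1253]
scene pail_green_bar 0.68 [0.4127 0.3514 0.1325]
scene pail_green_bar 0.19 [ 0.4098 -0.0385  0.0009]
```

View pics/j_w.png

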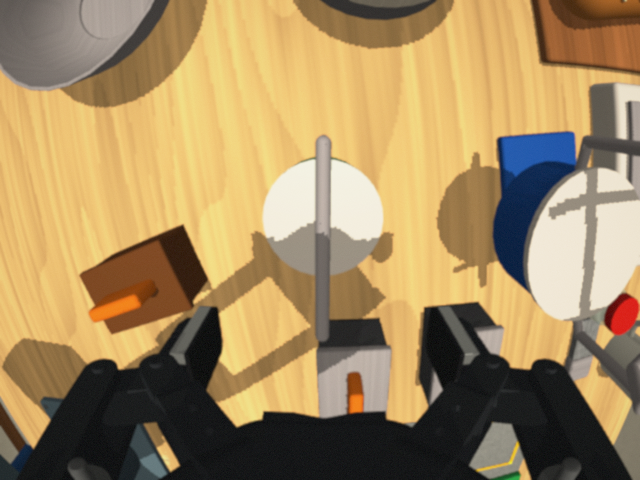

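The green bail is centred at u≈322 and lined up with the jaws, so I'll lower and grip.

Call:
apply_moves(
  commands=[
    [-1, [0, 0, -50], 0],
    [-1, [0, 0, -50], 0],
    [-1, [0, 0, -6], 0],
    [1, [0, 0, 0], 0],
    [1, [0, 0, 0], 0],
  ],
)

```text
time_s: 17.58
ee_pos: [0.4166, 0.3558, 0.146]
ee_rot: [-179.9, -0.2, -7.1]
wrist_force: [-0.5, 0.3, -0.1]
grip_width: 0.0515
```

Call:
apply_moves(
  commands=[
    [1, [0, 0, 0], 0],
    [1, [0, 0, 0], 0],
    [1, [0, 0, 0], 0],
    [1, [0, 0, 0], 0],
    [1, [0, 0, 10], 0],
  ],
)

```text
time_s: 18.2
ee_pos: [0.4143, 0.3545, 0.1529]
ee_rot: [179.9, 0.1, -7.1]
wrist_force: [-0.2, -0.7, -4.3]
grip_width: 0.0076
```

Call:
apply_moves(
  commands=[
    [1, [0, 0, 30], 0],
    [1, [0, 0, 50], 0],
    [1, [0, 0, 50], 0],
    [1, [0, 0, 50], 0],
    [1, [0, 0, 15], 0],
  ],
)

```text
time_s: 18.82
ee_pos: [0.416, 0.3555, 0.3519]
ee_rot: [-179.8, -0.3, -7.1]
wrist_force: [1.3, 1.1, -4.0]
grip_width: 0.0076
```

Call:
apply_moves(
  commands=[
    [1, [6, -45, 0], 0.07],
    [1, [6, -55, 0], 0.07],
    [1, [6, -55, 0], 0],
    [1, [6, -55, 0], 0],
    [1, [5, -55, 0], 0],
  ],
)

```text
time_s: 19.45
ee_pos: [0.4433, 0.0883, 0.3466]
ee_rot: [-180.0, 0.2, 0.9]
wrist_force: [1.6, -0.8, -3.7]
grip_width: 0.0077
```

Call:
apply_moves(
  commands=[
    [1, [0, -55, 0], 0],
    [1, [0, -55, 0], 0],
    [1, [0, -55, 0], 0],
    [1, [0, -55, 0], 0],
    [1, [0, -50, 0], 0],
  ],
)

```text
time_s: 20.08
ee_pos: [0.4432, -0.1816, 0.3465]
ee_rot: [-179.9, 0.2, 0.9]
wrist_force: [1.0, -0.4, -3.8]
grip_width: 0.0078
```

Call:
apply_moves(
  commands=[
    [1, [0, -34, 0], 0],
    [1, [0, 0, -20], 0],
    [1, [0, 0, -12], 0],
    [1, [0, 0, 0], 0],
  ],
)

```text
time_s: 20.58
ee_pos: [0.4433, -0.213, 0.3146]
ee_rot: [-179.8, 0.2, 0.9]
wrist_force: [1.6, -0.5, -4.3]
grip_width: 0.0078
```

```bash
python3 - <<'E'
from h import *
s=arm.state();print(s["time_s"],s["ee_pos"],s["ee_rot"],s["wrist_force"],s["grip_width"])
marks("scene",["pail_green_bar","hook_green_seat","hook_green","tin0"])
marks("side",["pail_green_bar","hook_green_seat","hook_green"])
im=arm.camera("scene")[:,:,::-1];cv2.imwrite("pics/k_s.png",cv2.resize(im[160:400,100:420],None,fx=2.4,fy=2.4,interpolation=cv2.INTER_CUBIC))
E
```

```text
20.575 [ 0.4433 -0.213   0.3146] [-179.8314    0.1982    0.9488] [ 1.578  -0.4621 -4.2694] 0.007845400406083992
scene pail_green_bar 0.36 [ 0.7496 -0.0894 -0.0033]
scene hook_green 0.8 [ 0.6544 -0.2087 -0.0031]
scene hook_green 0.53 [ 0.5255 -0.0444 -0.001 ]
scene tin0 0.69 [ 0.5381  0.1698 -0.0015]
scene tin0 0.68 [0.2212 0.3082 0.0007]
scene tin0 0.63 [0.335  0.1388 0.0017]
side pail_green_bar 0.72 [ 0.4437 -0.2127  0.1726]
side pail_green_bar 0.6 [ 0.4426 -0.2147  0.3074]
side hook_green_seat 0.96 [ 0.5875 -0.2147  0.2575]
side hook_green 0.64 [ 0.6541 -0.2143  0.0037]
side hook_green 0.39 [ 0.4342 -0.3816  0.2008]
side hook_green 0.28 [0.5816 0.3486 0.259 ]
```

View pics/k_s.png

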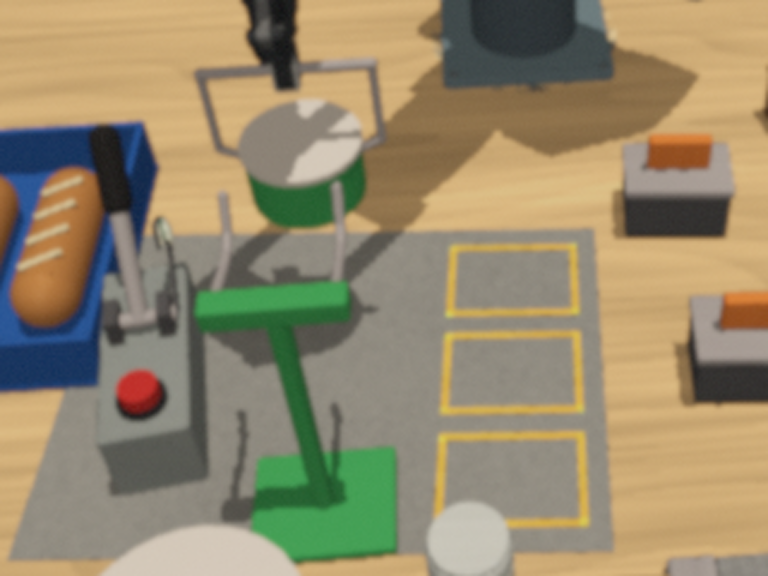

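The pail is held upright at crop (300,150), and the prong tips at (225,200) and (338,190) straddle the gripper line. Tin A has been knocked to about (0.335, 0.139), which I'll deal with later.

Call:
apply_moves(
  commands=[
    [1, [24, -1, 0], 0],
    [1, [40, 0, 0], 0],
    [1, [40, 0, 0], 0],
    [1, [25, 0, 0], 0],
    [1, [14, 0, 0], 0],
  ],
)

```text
time_s: 21.7
ee_pos: [0.5882, -0.2149, 0.316]
ee_rot: [-180.0, 0.0, 1.0]
wrist_force: [-0.0, 0.6, -3.7]
grip_width: 0.0078
```

```bash
python3 - <<'E'
from h import *
s=arm.state();print(s["time_s"],s["ee_pos"],s["ee_rot"],s["wrist_force"],s["grip_width"])
im=arm.camera("scene")[:,:,::-1];cv2.imwrite("pics/l_s.png",cv2.resize(im[160:400,100:420],None,fx=2.4,fy=2.4,interpolation=cv2.INTER_CUBIC))
im=arm.camera("side")[:,:,::-1];cv2.imwrite("pics/l_side.png",cv2.resize(im[160:400,250:490],None,fx=2.5,fy=2.5,interpolation=cv2.INTER_CUBIC))
E
```

```text
21.7 [ 0.5882 -0.2149  0.316 ] [-179.9799    0.0364    0.9549] [-0.0115  0.6415 -3.7099] 0.007812894037508063
```

View pics/l_s.png

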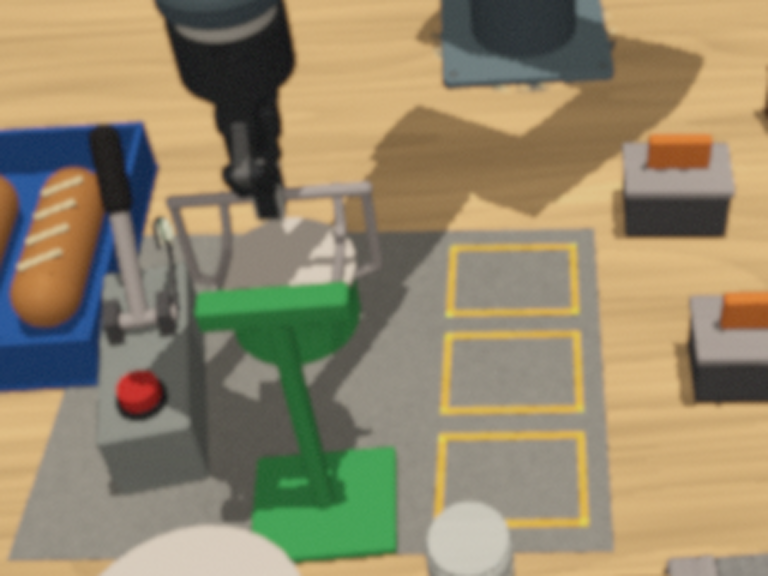

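View pics/l_side.png

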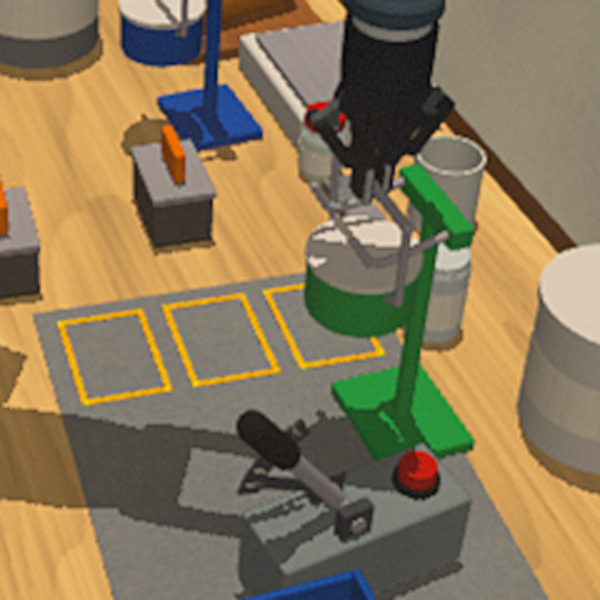

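Both prongs are between the bar and the lid, so I'll lower.

Call:
apply_moves(
  commands=[
    [1, [0, 0, -15], 0],
    [1, [0, 0, -15], 0],
    [1, [0, 0, -12], 0],
    [1, [0, 0, -6], 0],
    [1, [0, 0, 0], 0],
  ],
)

```text
time_s: 22.42
ee_pos: [0.5871, -0.2151, 0.2689]
ee_rot: [180.0, -0.0, 0.9]
wrist_force: [0.1, 0.1, -3.6]
grip_width: 0.0077
```

Call:
apply_moves(
  commands=[
    [1, [0, 0, -3], 0],
    [1, [0, 0, 0], 0],
  ],
)

```text
time_s: 22.68
ee_pos: [0.5873, -0.2152, 0.2684]
ee_rot: [179.9, -0.1, 0.9]
wrist_force: [-4.1, 1.7, 8.7]
grip_width: 0.0072
```

Call:
apply_moves(
  commands=[
    [0.2, [0, 0, 0], 0],
    [0.1, [0, 0, 0], 0],
    [0.1, [0, 0, 0], 0],
    [0.1, [0, 0, 0], 0],
  ],
)

```text
time_s: 23.18
ee_pos: [0.5872, -0.2151, 0.2654]
ee_rot: [-180.0, 0.0, 0.9]
wrist_force: [-0.2, -0.2, -0.4]
grip_width: 0.0387
```

Call:
apply_moves(
  commands=[
    [0.1, [0, 0, 20], 0],
    [0.1, [0, 0, 30], 0],
    [0.1, [0, 0, 40], 0],
    [0, [-40, 0, 0], 0],
    [-1, [-40, 40, 0], 0],
  ],
)

```text
time_s: 23.8
ee_pos: [0.5067, -0.1766, 0.3553]
ee_rot: [179.9, -0.0, 0.8]
wrist_force: [1.2, 0.3, -0.3]
grip_width: 0.0594
```

```bash
python3 - <<'E'
from h import *
s=arm.state();print(s["time_s"],s["ee_pos"],s["ee_rot"],s["wrist_force"],s["grip_width"])
marks("scene",["pail_green_bar","tin0"]);marks("side",["pail_green_bar","hook_green_seat","tin0","brake_grip"])
im=arm.camera("scene")[:,:,::-1];cv2.imwrite("pics/m_s.png",im)
E
```

```text
23.8 [ 0.5067 -0.1766  0.3553] [179.9463  -0.0104   0.7547] [ 1.1729  0.2595 -0.2553] 0.05943454803808985
scene pail_green_bar 0.67 [ 0.5863 -0.2179  0.2584]
scene pail_green_bar 0.47 [ 0.5875 -0.213   0.1202]
scene pail_green_bar 0.15 [ 0.5893 -0.3554  0.1043]
scene tin0 0.75 [ 0.2189  0.309  -0.0004]
scene tin0 0.65 [ 0.3343  0.1368 -0.0017]
scene tin0 0.58 [0.5395 0.1711 0.0009]
side pail_green_bar 0.6 [ 0.5839 -0.2171  0.2605]
side pail_green_bar 0.37 [ 0.5894 -0.3588  0.1025]
side hook_green_seat 0.93 [ 0.5852 -0.2165  0.2582]
side tin0 0.9 [ 0.5467  0.1681 -0.0025]
side tin0 0.7 [ 0.218   0.3131 -0.0024]
side tin0 0.67 [0.3351 0.137  0.0012]
side tin0 0.44 [ 0.589  -0.2173  0.2582]
side brake_grip 0.69 [ 0.4353 -0.3787  0.2021]
```

View pics/m_s.png

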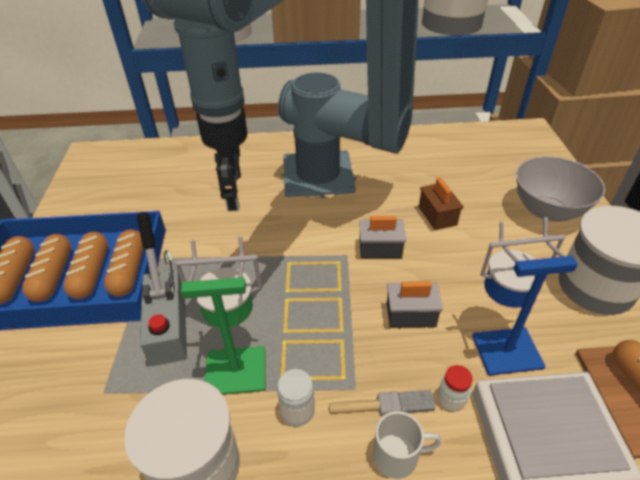

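Both pails are hung. Tin B at pixel (414,303) comes next, going to the middle bay.

Call:
apply_moves(
  commands=[
    [-1, [5, 60, 0], -0.1],
    [-1, [5, 60, 0], 0],
    [-1, [5, 60, -20], 0],
    [-1, [10, 60, -40], 0],
    [-1, [10, 60, -40], 0],
  ],
)

```text
time_s: 24.88
ee_pos: [0.5403, 0.1087, 0.2664]
ee_rot: [180.0, -0.1, -4.8]
wrist_force: [0.9, 0.2, -0.4]
grip_width: 0.0853
```

Call:
apply_moves(
  commands=[
    [-1, [1, 47, -20], 0],
    [-1, [0, 0, -25], 0],
    [-1, [0, 0, 0], 0],
  ],
)

```text
time_s: 25.25
ee_pos: [0.5394, 0.1545, 0.2198]
ee_rot: [179.9, 0.3, -4.7]
wrist_force: [-0.6, -1.2, 0.1]
grip_width: 0.0855
```

```bash
python3 - <<'E'
from h import *
s=arm.state();print(s["time_s"],s["ee_pos"],s["ee_rot"],s["wrist_force"],s["grip_width"])
marks("wrist",["tin0"])
im=arm.camera("wrist")[:,:,::-1];cv2.imwrite("pics/n_w.png",im)
E
```

```text
25.25 [0.5394 0.1545 0.2198] [179.9419   0.2903  -4.7481] [-0.5909 -1.2102  0.054 ] 0.08546315421637954
wrist tin0 0.84 [0.5493 0.1698 0.0029]
wrist tin0 0.82 [0.2222 0.3111 0.0029]
wrist tin0 0.66 [0.3337 0.1375 0.0049]
```

View pics/n_w.png

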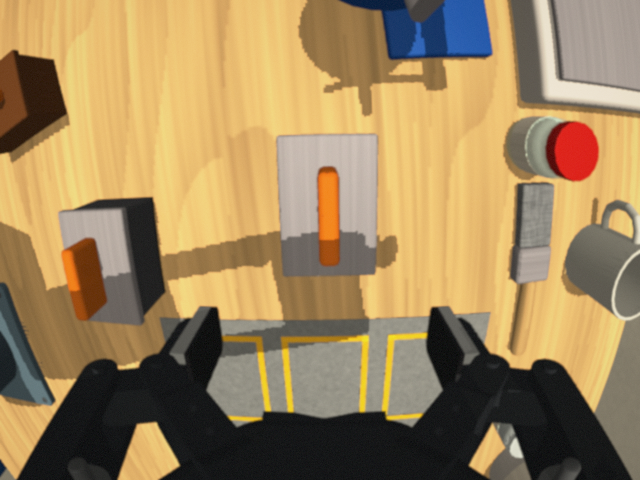

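Call:
apply_moves(
  commands=[
    [-1, [3, 16, -30], 0],
    [-1, [0, 0, -50], 0],
    [-1, [0, 0, -30], 0],
    [-1, [0, 0, -8], 0],
    [-1, [0, 0, 0], 0],
  ],
)

```text
time_s: 26.02
ee_pos: [0.5443, 0.1697, 0.1053]
ee_rot: [-180.0, -0.1, -4.9]
wrist_force: [-0.3, -0.1, 0.4]
grip_width: 0.0852
```

Call:
apply_moves(
  commands=[
    [1, [0, 0, 0], 0],
    [1, [0, 0, 0], 0],
    [1, [0, 0, 0], 0],
    [1, [0, 0, 0], 0],
    [1, [0, 0, 0], 0],
  ],
)

```text
time_s: 26.65
ee_pos: [0.5435, 0.1701, 0.1046]
ee_rot: [-180.0, -0.0, -4.8]
wrist_force: [0.1, -0.2, 2.3]
grip_width: 0.0134
```

```bash
python3 - <<'E'
from h import *
s=arm.state();print(s["time_s"],s["ee_pos"],s["ee_rot"],s["wrist_force"],s["grip_width"])
marks("scene",["tin0"]);marks("side",["tin0"])
im=arm.camera("wrist")[:,:,::-1];cv2.imwrite("pics/o_w.png",im)
E
```

```text
26.65 [0.5435 0.1701 0.1046] [-179.9963   -0.0389   -4.8059] [ 0.1166 -0.1689  2.3162] 0.013364248024994474
scene tin0 0.76 [0.5397 0.1706 0.0002]
scene tin0 0.7 [0.3324 0.1365 0.0018]
scene tin0 0.56 [0.2206 0.3077 0.0013]
side tin0 0.8 [0.3355 0.1348 0.0008]
side tin0 0.74 [0.5438 0.1717 0.0019]
side tin0 0.58 [ 0.2198  0.3155 -0.0042]
side tin0 0.2 [ 0.5901 -0.2157  0.1238]
```

View pics/o_w.png

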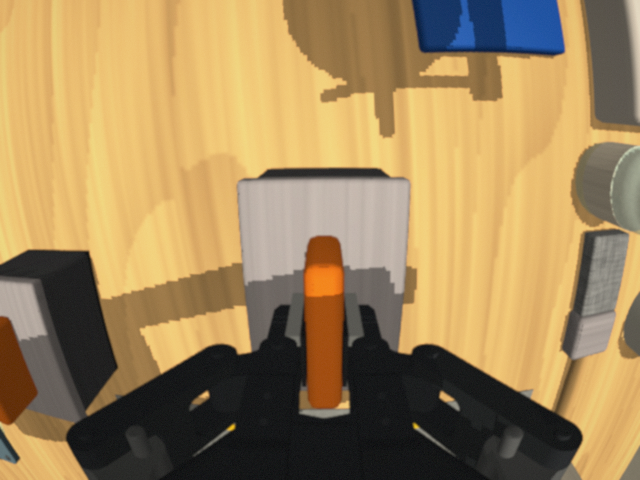

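Call:
apply_moves(
  commands=[
    [1, [-2, -15, 0], 0],
    [1, [-3, -30, 0], 0],
    [1, [-3, -35, 0], 0],
    [1, [-3, -35, 0], 0],
    [1, [-3, -35, 0], 0],
  ],
)

```text
time_s: 27.52
ee_pos: [0.5289, 0.0188, 0.1045]
ee_rot: [-180.0, -0.0, -4.8]
wrist_force: [-0.0, 2.9, 4.7]
grip_width: 0.0132
```

Call:
apply_moves(
  commands=[
    [1, [-3, -35, 0], 0],
    [1, [-2, -22, 0], 0],
    [1, [-0.3, -10, 0], 0],
    [1, [0, 0, 0], 0],
  ],
)

```text
time_s: 28.02
ee_pos: [0.5236, -0.0489, 0.1045]
ee_rot: [179.9, 0.0, -4.9]
wrist_force: [-0.5, -2.0, 4.5]
grip_width: 0.0133
```

```bash
python3 - <<'E'
from h import *
s=arm.state();print(s["time_s"],s["ee_pos"],s["ee_rot"],s["wrist_force"],s["grip_width"])
marks("scene",["tin0"]);marks("side",["tin0"])
im=arm.camera("scene")[:,:,::-1];cv2.imwrite("pics/p_s.png",cv2.resize(im[160:400,200:520],None,fx=2.4,fy=2.4,interpolation=cv2.INTER_CUBIC))
E
```

```text
28.025 [ 0.5236 -0.0489  0.1045] [179.9302   0.0023  -4.8925] [-0.4653 -2.0162  4.4567] 0.013288032756297356
scene tin0 0.89 [ 0.2185  0.3092 -0.    ]
scene tin0 0.83 [ 0.5203 -0.0453 -0.0007]
scene tin0 0.63 [ 0.3351  0.1347 -0.0003]
side tin0 0.86 [ 0.526  -0.0464 -0.002 ]
side tin0 0.76 [0.3327 0.1364 0.0024]
side tin0 0.71 [ 0.2181  0.3112 -0.0023]
```

View pics/p_s.png

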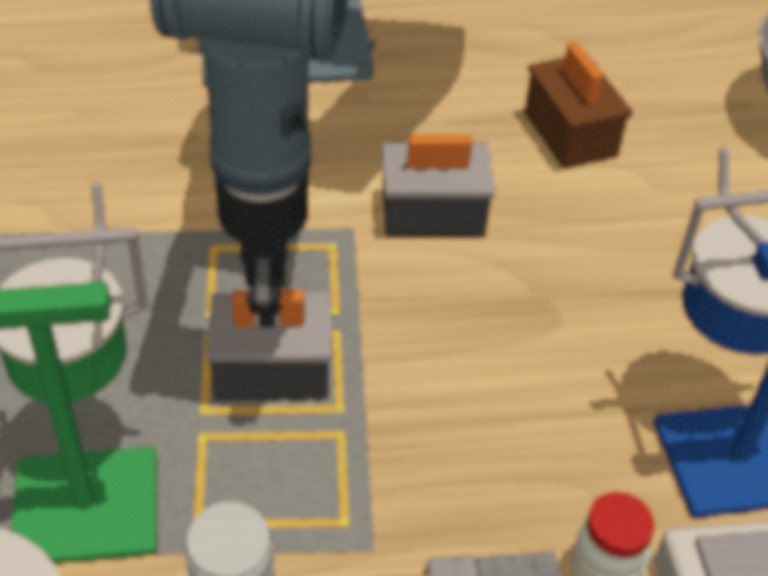

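Call:
apply_moves(
  commands=[
    [-0.3, [0, 0, 0], 0],
    [-1, [0, 0, 0], 0],
    [-1, [0, 0, 0], 0],
    [-1, [0, 0, 40], 0],
    [-1, [0, 0, 55], 0],
  ],
)

```text
time_s: 28.9
ee_pos: [0.5227, -0.0465, 0.1986]
ee_rot: [-179.9, 0.3, -4.8]
wrist_force: [1.8, -1.1, 0.2]
grip_width: 0.0853
```

```bash
python3 - <<'E'
from h import *
s=arm.state();print(s["time_s"],s["ee_pos"],s["ee_rot"],s["wrist_force"],s["grip_width"])
a=ray("scene",(371.3,216.3),.11);b=ray("scene",(395.8,216.3),.11);d=b-a;print((a+b)/2,np.linalg.norm(d),np.degrees(np.arctan2(d[1],d[0])))
im=arm.camera("scene")[:,:,::-1];cv2.imwrite("pics/q_s.png",cv2.resize(im[190:370,260:440],None,fx=3.3,fy=3.3,interpolation=cv2.INTER_CUBIC))
E
```

```text
28.9 [ 0.5227 -0.0465  0.1986] [-179.9405    0.2594   -4.8074] [ 1.8155 -1.0854  0.1913] 0.0852860932456926
[0.3327 0.1374 0.11  ] 0.058398555683639525 84.81472511626525
```

View pics/q_s.png

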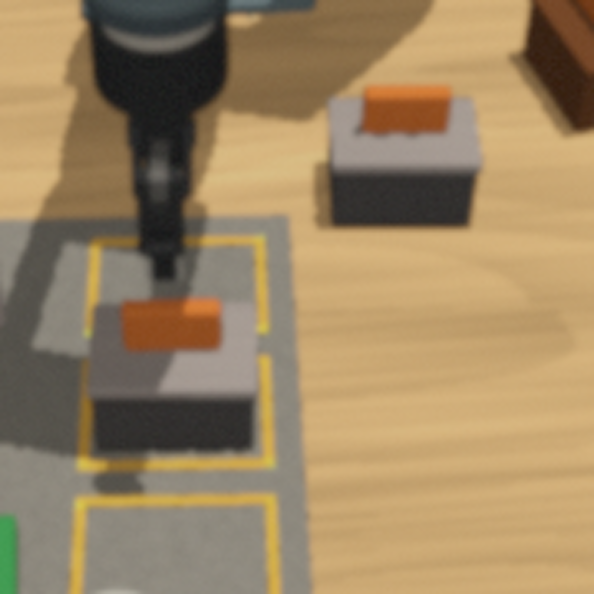

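Call:
apply_moves(
  commands=[
    [-1, [-40, 38, 10], 0],
    [-1, [-40, 38, 0], 0],
    [-1, [-40, 38, 0], 0],
    [-1, [-40, 38, 0], 0],
    [-1, [-29, 31, 0], 0],
  ],
)

```text
time_s: 29.58
ee_pos: [0.333, 0.1372, 0.209]
ee_rot: [-180.0, 0.0, -4.8]
wrist_force: [0.9, 0.6, 1.1]
grip_width: 0.0853
```

Call:
apply_moves(
  commands=[
    [-1, [0, 0, 0], 0],
  ],
)

```text
time_s: 29.7
ee_pos: [0.3327, 0.1376, 0.2091]
ee_rot: [-180.0, 0.0, -4.6]
wrist_force: [-0.2, -0.1, 0.2]
grip_width: 0.0854
```

```bash
python3 - <<'E'
from h import *
s=arm.state();print(s["time_s"],s["ee_pos"],s["ee_rot"],s["wrist_force"],s["grip_width"])
marks("wrist",["tin0"]);marks("side",["tin0"])
im=arm.camera("wrist")[:,:,::-1];cv2.imwrite("pics/r_w.png",im)
E
```

```text
29.7 [0.3327 0.1376 0.2091] [-179.9769    0.0238   -4.5853] [-0.1879 -0.0524  0.1717] 0.08535393739690583
wrist tin0 0.87 [ 0.5266 -0.0504 -0.0006]
wrist tin0 0.85 [0.3347 0.1393 0.0024]
wrist tin0 0.62 [0.224  0.3099 0.0038]
side tin0 0.91 [ 0.3343  0.1359 -0.0003]
side tin0 0.91 [ 0.2183  0.3126 -0.0024]
side tin0 0.68 [ 0.636  -0.0536 -0.0019]
side tin0 0.6 [ 0.5247 -0.0475 -0.0004]
```

View pics/r_w.png

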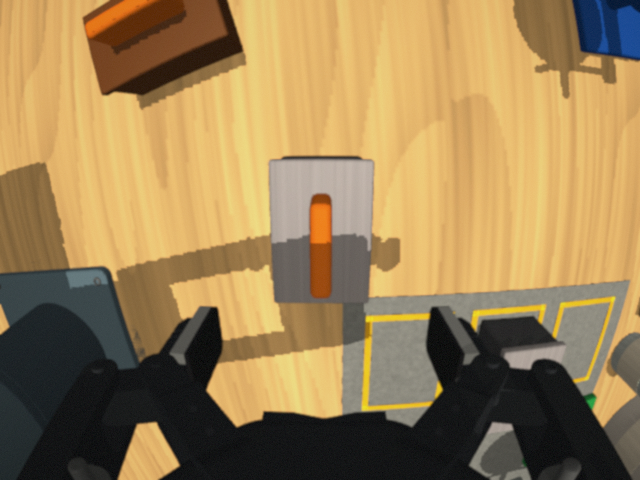

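Call:
apply_moves(
  commands=[
    [-1, [1, 0, -40], 0],
    [-1, [0, 0, -40], 0],
    [-1, [0, 0, -20], 0],
    [-1, [0, 0, -5], 0],
    [-1, [0, 0, 0], 0],
  ],
)

```text
time_s: 30.58
ee_pos: [0.3366, 0.1357, 0.1044]
ee_rot: [180.0, 0.0, -4.9]
wrist_force: [-0.6, -0.1, 0.3]
grip_width: 0.0854
```

Call:
apply_moves(
  commands=[
    [1, [0, 0, 0], 0],
    [1, [0, 0, 0], 0],
    [1, [0, 0, 0], 0],
    [1, [0, 0, 0], 0],
    [1, [0, 0, 0], 0],
  ],
)

```text
time_s: 31.2
ee_pos: [0.3357, 0.1362, 0.1043]
ee_rot: [180.0, 0.0, -4.8]
wrist_force: [-2.8, -0.5, 4.4]
grip_width: 0.0131
```

```bash
python3 - <<'E'
from h import *
s=arm.state();print(s["time_s"],s["ee_pos"],s["ee_rot"],s["wrist_force"],s["grip_width"])
marks("wrist",["tin0"]);marks("side",["tin0"]);marks("scene",["tin0"])
E
```

```text
31.2 [0.3357 0.1362 0.1043] [179.9983   0.0207  -4.8068] [-2.7885 -0.458   4.37  ] 0.013116549548042448
wrist tin0 0.96 [ 0.5261 -0.0475  0.0007]
wrist tin0 0.86 [0.2204 0.312  0.0021]
wrist tin0 0.83 [ 0.3362  0.1383 -0.0015]
wrist tin0 0.69 [ 0.4118 -0.0402  0.003 ]
side tin0 0.9 [ 0.2185  0.3116 -0.0001]
side tin0 0.83 [ 0.5234 -0.0461 -0.0017]
side tin0 0.59 [ 0.337   0.137  -0.0006]
scene tin0 0.86 [ 0.5221 -0.0468 -0.0016]
scene tin0 0.7 [0.3367 0.1371 0.0015]
scene tin0 0.62 [0.2193 0.3116 0.0006]
scene tin0 0.31 [0.5893 0.3474 0.1268]
```

Call:
apply_moves(
  commands=[
    [1, [6, -14, 0], 0],
    [1, [11, -26, 0], 0],
    [1, [13, -30, 0], 0],
    [1, [13, -30, 0], 0],
    [1, [13, -30, 0], 0],
  ],
)

```text
time_s: 32.12
ee_pos: [0.3924, 0.0055, 0.1043]
ee_rot: [-180.0, -0.0, -4.8]
wrist_force: [0.6, 3.7, 3.2]
grip_width: 0.0133
```

Call:
apply_moves(
  commands=[
    [1, [11, -26, 0], 0],
    [1, [6, -14, 0], 0],
    [1, [2, -6, 0], 0],
    [1, [0, 0, 0], 0],
  ],
)

```text
time_s: 32.62
ee_pos: [0.4113, -0.0403, 0.1043]
ee_rot: [180.0, -0.1, -4.8]
wrist_force: [0.5, -1.5, 0.9]
grip_width: 0.013
```

```bash
python3 - <<'E'
from h import *
s=arm.state();print(s["time_s"],s["ee_pos"],s["ee_rot"],s["wrist_force"],s["grip_width"])
marks("side",["tin0"]);marks("scene",["tin0"])
E
```

```text
32.625 [ 0.4113 -0.0403  0.1043] [179.9501  -0.0577  -4.816 ] [ 0.4901 -1.498   0.9154] 0.012981485901964676
side tin0 0.89 [ 0.2179  0.3128 -0.0044]
side tin0 0.64 [ 0.5295 -0.0487 -0.    ]
side tin0 0.61 [ 0.4092 -0.0404  0.0021]
scene tin0 0.89 [ 0.4105 -0.0386  0.0013]
scene tin0 0.65 [ 0.6412 -0.0526 -0.0002]
scene tin0 0.59 [ 0.5191 -0.0479 -0.0012]
scene tin0 0.57 [ 0.2212  0.3124 -0.0024]
```

Call:
apply_moves(
  commands=[
    [-0.3, [0, 0, 0], 0],
    [-1, [0, 0, 0], 0],
    [-1, [0, 0, 0], 0],
    [-1, [0, 0, 40], 0],
    [-1, [0, 0, 55], 0],
  ],
)

```text
time_s: 33.45
ee_pos: [0.4097, -0.0394, 0.1991]
ee_rot: [-179.9, 0.2, -4.8]
wrist_force: [1.2, -0.5, 0.1]
grip_width: 0.0853
```

Call:
apply_moves(
  commands=[
    [-1, [-20, 0, 50], 0],
    [-1, [-30, 0, 50], -0.15],
    [-1, [-30, -40, 20], -0.15],
    [-1, [0, -40, 0], -0.15],
  ],
)

```text
time_s: 33.95
ee_pos: [0.3302, -0.1204, 0.3215]
ee_rot: [180.0, -0.3, -30.8]
wrist_force: [0.9, 0.1, -0.1]
grip_width: 0.0854
```

```bash
python3 - <<'E'
from h import *
s=arm.state();print(s["time_s"],s["ee_pos"],s["ee_rot"],s["wrist_force"],s["grip_width"])
marks("side",["tin0","brake_grip","pail_blue_bar","pail_green_bar"]);marks("scene",["tin0","pail_blue_bar","pail_green_bar","brake_grip","release_top"])
cv2.imwrite("pics/s_s.png",arm.camera("scene")[:,:,::-1])
cv2.imwrite("pics/s_side.png",arm.camera("side")[:,:,::-1])
E
```

```text
33.95 [ 0.3302 -0.1204  0.3215] [179.9578  -0.2983 -30.8067] [ 0.8804  0.1076 -0.1091] 0.08535640516646392
side tin0 0.8 [ 0.2173  0.316  -0.0047]
side tin0 0.76 [ 0.5272 -0.0499 -0.0018]
side tin0 0.71 [ 0.4085 -0.0391  0.0003]
side tin0 0.44 [ 0.6574  0.3539 -0.0019]
side brake_grip 0.8 [ 0.4316 -0.3805  0.2027]
side pail_blue_bar 0.64 [0.5868 0.352  0.2604]
side pail_green_bar 0.79 [ 0.5842 -0.2191  0.2566]
scene tin0 0.93 [ 0.2216  0.3084 -0.0006]
scene tin0 0.89 [ 0.4116 -0.0385 -0.0012]
scene tin0 0.76 [ 0.5186 -0.0453 -0.0023]
scene pail_blue_bar 0.86 [0.5905 0.3492 0.2545]
scene pail_blue_bar 0.39 [ 0.7479  0.0706 -0.004 ]
scene pail_blue_bar 0.25 [ 0.6512 -0.2109 -0.0048]
scene pail_green_bar 0.55 [ 0.5872 -0.217   0.2588]
scene brake_grip 0.78 [ 0.4376 -0.3797  0.202 ]
scene release_top 0.7 [ 0.5929 -0.3563  0.1044]
```

View pics/s_s.png

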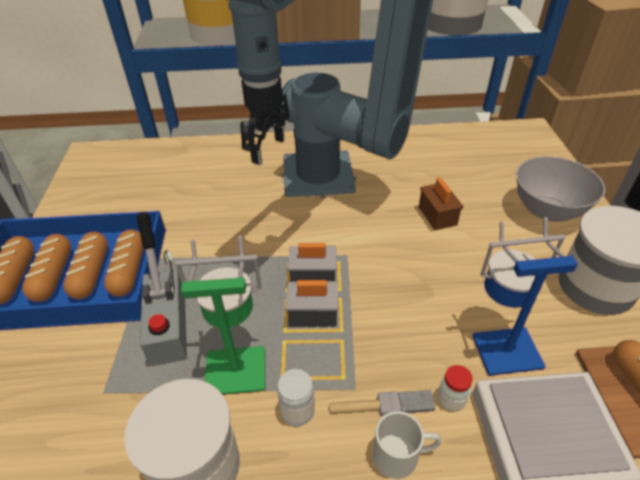

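View pics/s_side.png

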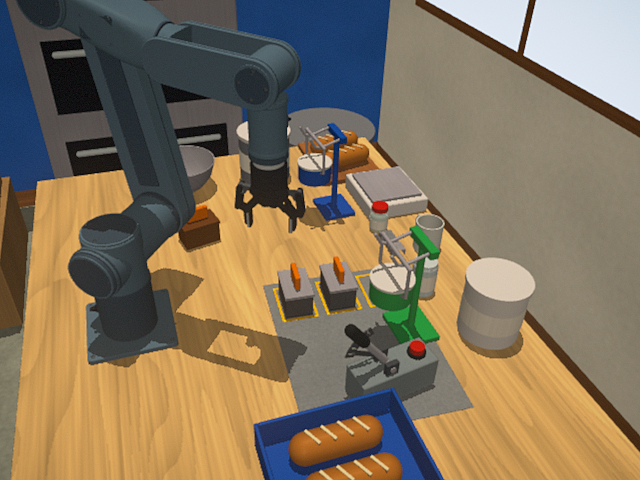

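All is loaded: tins at (0.410,-0.039) and (0.523,-0.047) in their outlines, both pails on their seats and the lever still in notch 3. The last two arm tasks are to press the button and clear away.

Call:
apply_moves(
  commands=[
    [1, [0, -40, 25], -0.18],
    [1, [20, -50, 15], -0.18],
    [1, [40, -40, 0], -0.18],
    [1, [45, -40, 0], -0.18],
    [1, [45, -30, 0], -0.18],
  ],
)

```text
time_s: 35.22
ee_pos: [0.4823, -0.3215, 0.3589]
ee_rot: [180.0, -0.0, -82.5]
wrist_force: [-0.2, -0.3, 0.8]
grip_width: -0.0002
```

Call:
apply_moves(
  commands=[
    [1, [45, -20, 0], -0.18],
    [1, [40, -12, 0], -0.18],
    [1, [27, -9, 0], -0.18],
    [1, [0, 0, 0], -0.18],
    [1, [0, 0, 0], -0.18],
  ],
)

```text
time_s: 35.85
ee_pos: [0.5937, -0.3607, 0.358]
ee_rot: [179.9, -0.0, -134.0]
wrist_force: [-0.1, 0.1, 0.2]
grip_width: 0.0
```

```bash
python3 - <<'E'
from h import *
s=arm.state();print(s["time_s"],s["ee_pos"],s["ee_rot"],s["wrist_force"],s["grip_width"])
marks("wrist",["release_top"]);marks("scene",["tin0"])
cv2.imwrite("pics/t_w.png",arm.camera("wrist")[:,:,::-1])
E
```

```text
35.85 [ 0.5937 -0.3607  0.358 ] [ 179.9028   -0.0059 -134.0159] [-0.1237  0.0865  0.2336] 4.8277866732206424e-05
wrist release_top 0.74 [ 0.6409 -0.0524  0.0028]
scene tin0 0.71 [ 0.5171 -0.0489 -0.0018]
scene tin0 0.59 [ 0.4147 -0.0399 -0.0011]
scene tin0 0.57 [0.2177 0.3086 0.0004]
scene tin0 0.21 [ 0.5266 -0.0448  0.0014]
```

View pics/t_w.png

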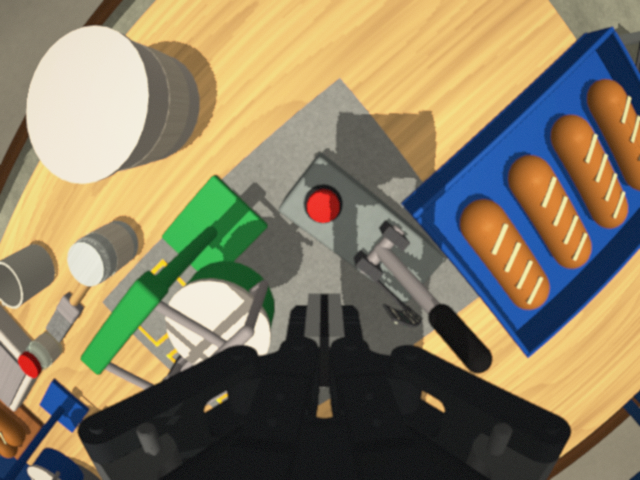

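Call:
apply_moves(
  commands=[
    [1, [-1, 0, -60], 0],
    [1, [0, 0, -60], 0],
    [1, [0, 0, -60], 0],
    [1, [0, 0, -35], 0],
    [1, [0, 0, 0], 0],
  ],
)

```text
time_s: 36.72
ee_pos: [0.5902, -0.3594, 0.1407]
ee_rot: [179.6, -0.0, -133.6]
wrist_force: [0.2, -0.1, -0.4]
grip_width: -0.0001
```

```bash
python3 - <<'E'
from h import *
s=arm.state();print(s["time_s"],s["ee_pos"],s["ee_rot"],s["wrist_force"],s["grip_width"])
im=arm.camera("side")[:,:,::-1];cv2.imwrite("pics/u_side.png",cv2.resize(im[180:420,280:520],None,fx=2.5,fy=2.5,interpolation=cv2.INTER_CUBIC))
E
```

```text
36.725 [ 0.5902 -0.3594  0.1407] [ 179.5821   -0.0221 -133.6155] [ 0.1846 -0.0728 -0.4406] -0.0001312966451245581
```

View pics/u_side.png

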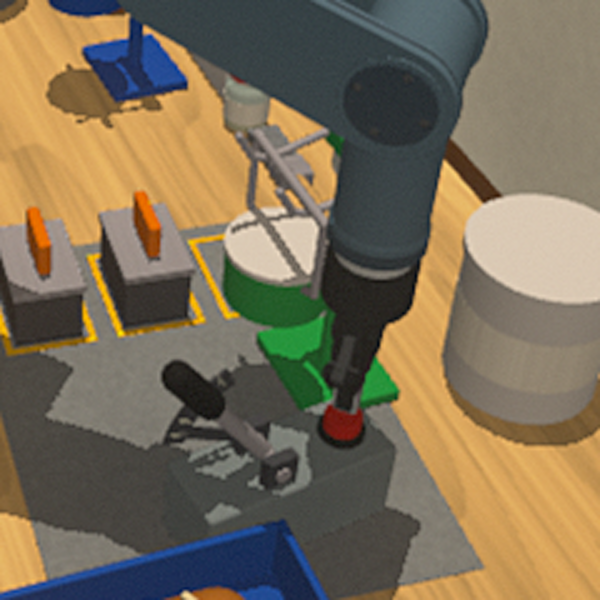

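The tip is directly above the button, so I'll press gently.

Call:
apply_moves(
  commands=[
    [1, [0, 0, -6], 0],
    [1, [0, 0, -6], 0],
    [1, [0, 0, -5], 0],
    [1, [0, 0, -2], 0],
    [1, [0, 0, 0], 0],
  ],
)

```text
time_s: 37.4
ee_pos: [0.5923, -0.3612, 0.1261]
ee_rot: [-179.9, 0.0, -133.7]
wrist_force: [-0.0, -0.0, 4.5]
grip_width: -0.0001
```

Call:
apply_moves(
  commands=[
    [1, [0, 0, -2], 0],
    [1, [0, 0, -1.5], 0],
    [1, [0, 0, 0], 0],
    [1, [0, 0, 0], 0],
    [1, [0, 0, 0], 0],
  ],
)

```text
time_s: 38.02
ee_pos: [0.5924, -0.3612, 0.122]
ee_rot: [-179.9, 0.0, -133.7]
wrist_force: [2.2, -0.9, 5.1]
grip_width: 0.0001
```

```bash
python3 - <<'E'
from h import *
for _ in range(3):
    s=arm.state();print(s["time_s"],s["ee_pos"],s["wrist_force"])
im=arm.camera("side")[:,:,::-1];cv2.imwrite("pics/v_side.png",cv2.resize(im[180:420,280:520],None,fx=2.5,fy=2.5,interpolation=cv2.INTER_CUBIC))
marks("side",["brake_grip"])
E
```

```text
38.025 [ 0.5924 -0.3612  0.122 ] [ 2.2483 -0.904   5.1096]
38.025 [ 0.5924 -0.3612  0.122 ] [ 2.2483 -0.904   5.1096]
38.025 [ 0.5924 -0.3612  0.122 ] [ 2.2483 -0.904   5.1096]
```

View pics/v_side.png

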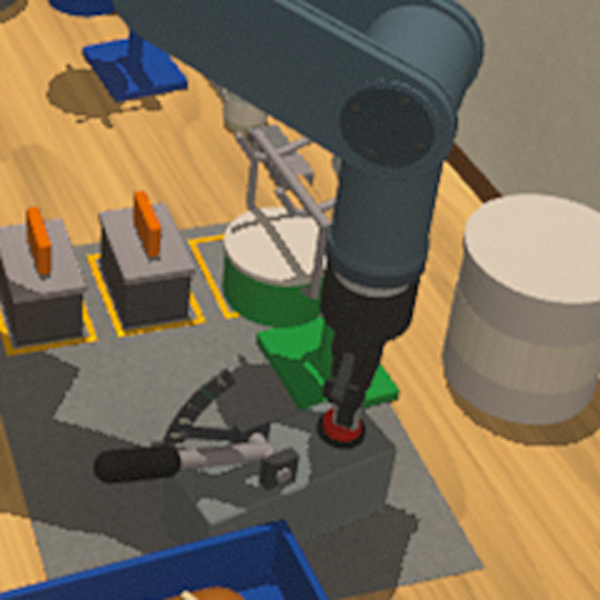

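The lever has dropped fully. I'll go straight up and move clear.

Call:
apply_moves(
  commands=[
    [1, [0, 0, 15], 0],
    [1, [0, 0, 50], 0],
    [1, [0, 0, 60], 0],
    [1, [0, 0, 60], 0],
    [1, [0, 0, 50], 0],
  ],
)

```text
time_s: 38.8
ee_pos: [0.5911, -0.3601, 0.3594]
ee_rot: [179.9, -0.0, -133.7]
wrist_force: [0.8, -0.5, -0.4]
grip_width: 0.0001
```

Call:
apply_moves(
  commands=[
    [1, [-50, -10, 0], 0],
    [1, [-50, -10, 0], 0],
    [1, [-50, -10, 0], 0],
    [1, [-50, 0, 0], 0],
    [1, [0, 0, 0], 0],
  ],
)

```text
time_s: 39.42
ee_pos: [0.3886, -0.3901, 0.3571]
ee_rot: [179.8, -0.0, -133.9]
wrist_force: [0.7, -0.2, 0.5]
grip_width: 0.0
```

```bash
python3 - <<'E'
from h import *
s=arm.state();print(s["time_s"],s["ee_pos"],s["wrist_force"])
marks("side",["brake_grip","release_top","tin0","pail_blue_bar","pail_green_bar","jar","can"]);marks("scene",["brake_grip","release_top","tin0","pail_blue_bar","pail_green_bar","brush"])
cv2.imwrite("pics/w_s.png",arm.camera("scene")[:,:,::-1])
cv2.imwrite("pics/w_side.png",arm.camera("side")[:,:,::-1])
E
```

```text
39.425 [ 0.3886 -0.3901  0.3571] [ 0.727  -0.2121  0.5413]
side brake_grip 0.74 [ 0.39   -0.3871  0.1399]
side release_top 0.74 [ 0.5887 -0.3607  0.1024]
side tin0 0.71 [0.221  0.3141 0.0009]
side tin0 0.61 [ 0.5262 -0.0468  0.0025]
side tin0 0.59 [ 0.4071 -0.04    0.0026]
side pail_blue_bar 0.17 [ 0.6527 -0.2143  0.0009]
side pail_green_bar 0.74 [ 0.5833 -0.2163  0.2556]
side pail_green_bar 0.66 [ 0.3883 -0.3893  0.1375]
side jar 0.61 [ 0.7468  0.2059 -0.0022]
side can 0.94 [ 0.7469 -0.0889 -0.0033]
side can 0.61 [ 0.7538  0.0692 -0.0024]
side can 0.41 [ 0.5858 -0.2178  0.257 ]
scene brake_grip 0.92 [ 0.3882 -0.3878  0.1377]
scene release_top 0.76 [ 0.5926 -0.3565  0.1027]
scene tin0 0.87 [ 0.4092 -0.041  -0.0016]
scene tin0 0.74 [ 0.2196  0.3108 -0.0013]
scene tin0 0.72 [ 0.52   -0.0474 -0.003 ]
scene pail_blue_bar 0.59 [0.5882 0.3476 0.2542]
scene pail_green_bar 0.83 [ 0.5866 -0.2154  0.26  ]
scene pail_green_bar 0.58 [ 0.6412 -0.0517 -0.0015]
scene pail_green_bar 0.51 [ 0.5063 -0.3674  0.0963]
scene brush 0.62 [0.7509 0.0705 0.0007]
scene brush 0.54 [ 0.5186 -0.047   0.0007]
```

View pics/w_s.png

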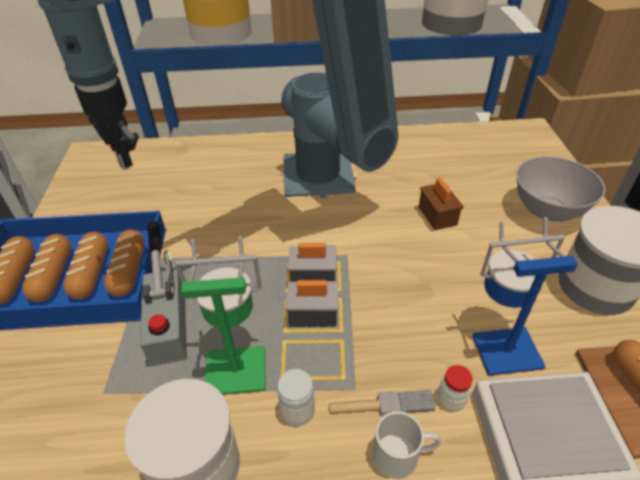

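View pics/w_side.png

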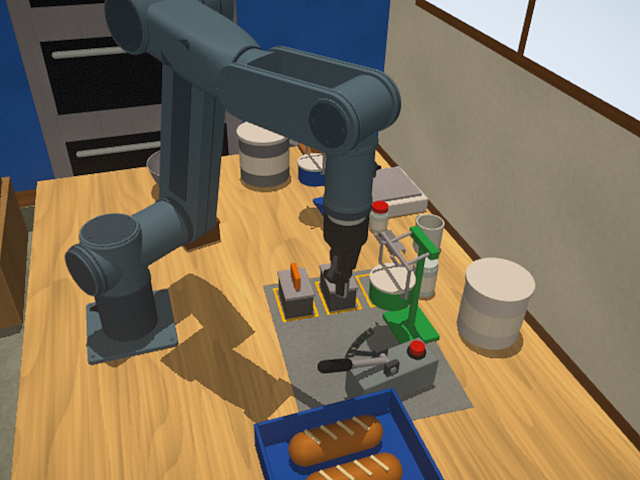

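The lever is down with its grip at z≈0.139, the button is up, the tins are in their bays, both pails are hung and the robot is clear.

```bash
python3 - <<'E'
from cell import arm
print(arm.sign_off(), arm.state()["time_s"])
E
```

```text
the job is handed in; nothing more can be done
the job is handed in; nothing more can be done
```

The job is done and handed in, at about 40 s of the 210 s allowed. sign_off gave no verdict, so success rests on my own checks below.

**What I did:**
- I pulled the lever past the third notch and let it settle there. The grip measured 0.201 to 0.203 m high, against 0.204 m expected.
- I hung the blue and green pails on the hooks of their own colour.
- I slid both steel tins into bays of their own. Only two tins were there, and one was knocked aside mid-run, so I found it again first. I left the brown look-alike alone.
- I pressed the button about 7 mm, judged from the tool height and a 5.1 N force, then moved the arm clear.

**Last checks:**

| Item | Result |
|---|---|
| Tins | within about 5 mm of their bay centres and square to the outlines |
| Pail bars | within about 5 mm of their seats |
| Lever | down, grip 0.138 to 0.140 m high |
| Button | up, top at about 0.102 to 0.103 m (nominal 0.104, within measuring error) |
| Jar, can, brush | within about 10 mm of where they were at the start |

**Checks that disagreed:**
- The networks sometimes gave stray hits, such as a "tin" in the empty third bay. The pictures showed nothing there, so I ignored them.
- The two cameras differed by about 6 to 10 mm in x on the middle-bay tin; their average is on the bay centre.
- In the last side view the arm hid the blue pail, so its final position comes from the scene camera only.

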